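# Repack the field water-test case

### The job

Put the open test case in order: the round bottle standing in its square well was packed by mistake, so lift it out and stand it in the white tray, and pack the wide sample cell, the large square bottle and the black light shield, each standing upright and fully down in the foam well of its own shape (round, square, oblong). Set everything down gently without dropping it, and leave the slim vial and the small square bottle standing where they are.

Things in the scene. Friction and masses are not known exactly. Their poses are not given: they have to be found in the camera images.
- round_bottle_mid (a point): The wrongly packed round bottle: a white plastic bottle, 44 mm in diameter, 100 mm tall with its black screw cap (cap 28 mm across, 18 mm tall; straight round wall up to 64 mm), loose, about 0.1 kg. At the start it stands upright in the square well of the case. This point is its centre, 50 mm above its underside; z along its axis, up.
- cell_mid (a point): The sample cell to pack: the wider of the two capped glass vials, 30 mm in diameter, 92 mm tall with its black cap (cap 18 mm tall, 28 mm across), loose, upright on the bench. This point is its centre, 46 mm above its underside; z along its axis, up.
- square_bottle_mid (a point): The large square bottle to pack: white plastic, 42 x 42 mm, 100 mm tall with its round black cap (28 mm across, 18 mm tall; the square walls reach up to 70 mm), loose, upright on the bench. This point is its centre, 50 mm above its underside; x and y square to its walls, z up.
- light_shield_mid (a point): The meter's light shield to pack: an oblong black plastic hood, 50 mm long (x) by 28 mm thick (y) by 88 mm tall, with two flat faces (across y) and a top rounded like an arch along its length; loose, upright on the bench. This point is its centre, 44 mm above its underside; z up.
- slim_vial_mid (a point): A look-alike that stays: the slimmer of the two capped glass vials, 20 mm in diameter, 88 mm tall, loose, upright on the bench. This point is its centre, 44 mm above its underside.
- small_bottle_mid (a point): A look-alike that stays: a small square white bottle with black cap, 28 x 28 mm, 72 mm tall, loose, upright on the bench. This point is its centre, 36 mm above its underside.
- well_round_mouth (a point): Centre of the mouth of the round well: a hole 46 mm in diameter and 20 mm deep in the top of a dark foam block (80 x 84 mm), one of three blocks side by side, 85 mm apart, in the front of the open blue-grey case. The case is fixed; its rim and the tops of all its foam are no more than 75 mm above the bench, and its lid lies open flat behind it. The well floor is 20 mm below this point. x points to the hinge and lid side of the case, y along the row of wells, z up.
- well_square_mouth (a point): Centre of the mouth of the square well: a hole 58 x 58 mm (sides along x and y) and 20 mm deep in another of the three foam blocks. The well floor is 20 mm below this point; axes as for the round well. The round bottle stands in it at the start.
- well_oblong_mouth (a point): Centre of the mouth of the oblong well: a hole 44 mm along x and 66 mm along y, 20 mm deep, in another of the three foam blocks. The well floor is 20 mm below this point; axes as for the round well.
- tray: Low white plastic tray on the bench for returned bottles, 150 mm (x) by 120 mm (y) outside, 22 mm tall, walls 4 mm, floor 4 mm thick, fixed. Origin at the centre of its underside, z up.
There are look-alikes about, which are no part of the job. Leave any green or turquoise look-alike of the part that bears cell_mid alone.

How it is judged:
By the outcome, as a careful person would: the job done as asked, in the order asked, and still so for the second after the job is handed in, with the robot touching nothing.
It also fails if it takes over 99 s, if anything falls off the work surface, if the arm or the gripper's body presses on something with over 40 N, if the wrist force passes 120 N, or if a joint passes its speed limit or range.

### The arm

A 6-joint arm with a two-finger parallel gripper is mounted at the origin on the work surface. World frame = base frame: x ahead of the robot, y to its left, z up, the work surface at z = 0. Lengths are in m, angles in rad, forces in N, time in s.
With the tool pointing down it reaches from about 0.25 to 0.8 m from the base axis. Payload 3.9 kg.
Tool frame: the origin (TCP) lies on the mounting face of the last link; the fingertips stand 173 mm ahead of it and the grasp point (between the pads) lies 155 mm ahead of it; x points along the fingers, y is the direction in which the jaws open and shut, and the axes are right-handed (so a half turn about x gives the same grasp; the last joint's range is limited). The gripper opens to 85 mm and grips with 20 to 120 N. Pads are 22 mm wide; open, the fingers measure 114 mm over their backs; the gripper's body (76 mm by 85 mm) begins 54 mm behind the grasp point. The pads swing forward as they close: fully open they stand 13 mm farther back than shut.
Start: joints at [-1.324, 0.26, -0.138, 1.173, 0, 1.571], TCP at [0.128, -0.509, 0.405] pointing down, gripper open.
Joint ranges: [-2.78, 2.78], [-0.83, 1.72], [-1.28, 1.37], [-1.9, 2.12], [-1.57, 1.48], [-3.14, 3.14]. Speed limits (rad/s): [2.57, 2.57, 3.14, 3.14, 3.14, 3.14].

### API

Orientations are given as [roll, pitch, yaw] about the fixed x, y, z axes, in that order (R = Rz(yaw) Ry(pitch) Rx(roll)).
In Python, from workcell import robot gives the robot as it stands.
- The arm moves only by the tool apply_moves, never from a script. Its argument "commands" is a list of rows, each a list of 3 entries, a list of its own where there are three numbers: the shift along the world's x, y, z in m, then the turn about the world's z in degrees, then the gripper command: -1 is fully open, 1 is shut, values between are in proportion. A call has 1 to 8 rows; each row is the pose to reach, as a shift and turn from the pose commanded when the call began; what a row does not reach only later rows make up. A row lasts 1/12 s, in which the tool goes at most 41.7 mm and 7.16 degrees, less where a joint would pass 70% of its speed; a pose out of reach is approached as far as the arm can. A call with a gripper value outside its range is refused whole. The fingers move at their own pace and stop on an object; "squeeze" is the grip in N (left out, the last holds). Time passes only in rows, so rows that repeat a pose let the fingers close. It gives the time, the measured TCP pose, the force and the opening at its end, in the units of the state.
- robot.state(): the state, without advancing time (a new reading comes with each control period).
- robot.snapshot(name): name is "side" or "top"; returns a dict with "frame" (400x640x3 uint8, red, green, blue), "fx", "fy", "cx", "cy" (pixels), "k1" (the pictures are not rectified: a ray, as slopes to the right and down, at radius r is drawn at 1 + k1 r^2 times it, then the intrinsics apply), "world_from_camera" (4x4, takes a point from camera to world coordinates). Camera axes: x right, y down, z forward; pixel columns grow to the right and rows downward; lengths in m; the calibration is good to about 2 mm. A picture is of the moment at which its call begins. There is no depth.
- robot.finish_job(): hands the job in, once; it reports no verdict.
The state is a dict: "time_s": time; "joint_positions": joint angles; "joint_velocities": joint speeds; "joint_torque": joint torques, N m; "ee_pos": TCP position; "orientation": TCP orientation; "contact_force": force on the tool from outside, world axes, zero at the start; "ft_torque": the same for the moment, N m; "width": opening from 0.0 (shut) to 1.0 (fully open).
Only numpy, scipy, OpenCV 4.12 (cv2) and the standard library are available. Lean on these libraries where they do the work, as an engineer would, in place of code of your own. Each camera call takes 0.05 s, during which the arm holds its last target.

## Working session

There is one attempt and no reset: what is moved stays moved. The work goes in short steps, Python scripts to look and compute and a tool call to move; the robot and the scene stay as the last step left them, time stands still between calls to the robot, and variables do not carry over. Pictures are saved under pics/ and viewed, and the job is handed in when it is done.

Besides the shell and the picture viewer there is one more tool, called after ">>>" as name(argument=value, ...) on one line, values as JSON. apply_moves: Moves the arm, as the interface text tells. Its arguments: {"type":"object","properties":{"commands":{"type":"array"},"squeeze":{"type":"number"}},"required":["commands"]}

```bash
ls; mkdir -p pics; python3 - <<'E'
from workcell import robot
import cv2,numpy as np
print(robot.state())
for n in ["side","top"]:
    s=robot.snapshot(n)
    cv2.imwrite(f"pics/{n}0.png",s["frame"][:,:,::-1])
    print(n,{k:(v if k!="frame" else v.shape) for k,v in s.items()})
E
```

```text
pics
{'time_s': 0.0, 'joint_positions': array([-1.32402055e+00,  2.60697430e-01, -1.39399322e-01,  1.17268198e+00,
       -9.94636449e-06,  1.57079519e+00]), 'joint_velocities': array([-0.00065523, -0.00119917,  0.00109522, -0.00147716,  0.0038798 ,
        0.00023875]), 'joint_torque': array([ 2.59107808e-03, -4.05685687e+01,  2.53919810e+01,  1.90174539e-02,
        3.78926470e-04, -4.95477195e-06]), 'ee_pos': array([ 0.1281607 , -0.50876131,  0.40384608]), 'orientation': array([-1.5657802 ,  1.56881389,  1.82258938]), 'contact_force': array([ 0.49735531, -0.90234018, -0.82235929]), 'ft_torque': array([0.01577195, 0.01380817, 0.01566308]), 'width': 1.0042044588741144}
side {'frame': (400, 640, 3), 'fx': 398.79119689670233, 'fy': 398.79119689670233, 'cx': 322.041951722632, 'cy': 200.77728575563202, 'k1': 0.026904321381446446, 'world_from_camera': array([[-0.76355259, -0.44469204,  0.46822691, -0.02032721],
       [-0.64553964,  0.54396609, -0.53607785,  0.55243767],
       [-0.01631001, -0.71158266, -0.70241306,  0.83877005],
       [ 0.        ,  0.        ,  0.        ,  1.        ]])}
top {'frame': (400, 640, 3), 'fx': 397.10536499842266, 'fy': 397.10536499842266, 'cx': 320.1009492041247, 'cy': 199.93399144913053, 'k1': -0.00267147807064875, 'world_from_camera': array([[ 0.01275549, -0.98253724,  0.18562831,  0.25769738],
       [-0.99969839, -0.01642728, -0.01825569,  0.00805953],
       [ 0.02098626, -0.18533946, -0.98245044,  1.19195784],
       [ 0.        ,  0.        ,  0.        ,  1.        ]])}
```

View pics/top0.png

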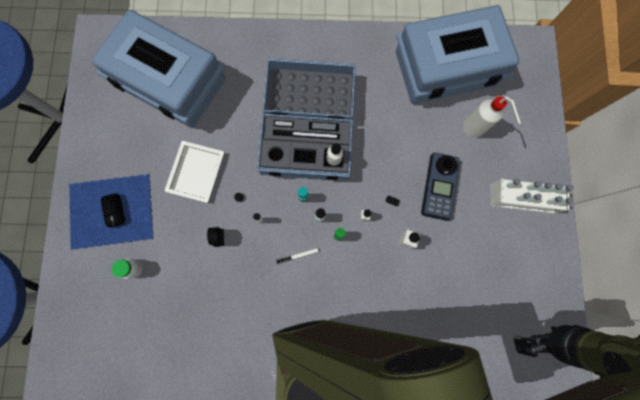

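View pics/side0.png

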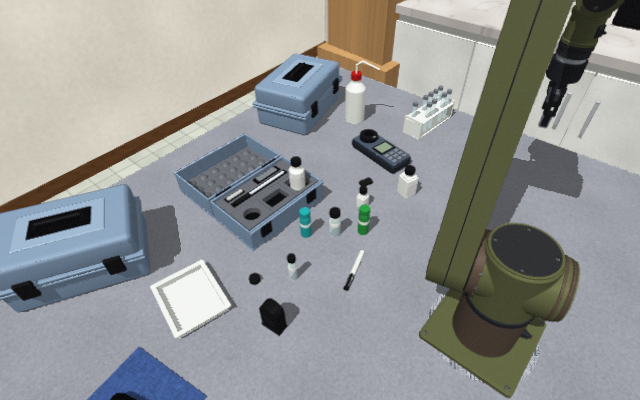

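```bash
python3 - <<'E'
import cv2,numpy as np
t=cv2.imread("pics/top0.png");s=cv2.imread("pics/side0.png")
a=cv2.resize(t[130:265,190:430],None,fx=3.3,fy=3.3,interpolation=cv2.INTER_CUBIC)
cv2.imwrite("pics/top0c.png",a)
a=cv2.resize(s[130:340,160:430],None,fx=2.8,fy=2.8,interpolation=cv2.INTER_CUBIC)
cv2.imwrite("pics/side0c.png",a)
E
```

```text
(no output)
```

View pics/top0c.png

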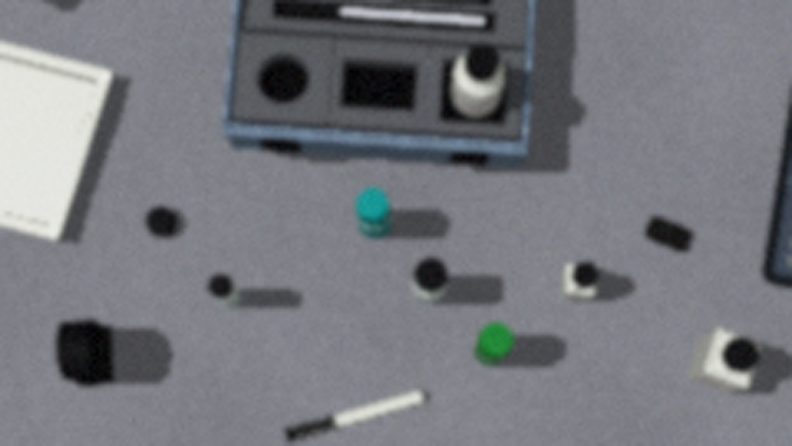

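View pics/side0c.png

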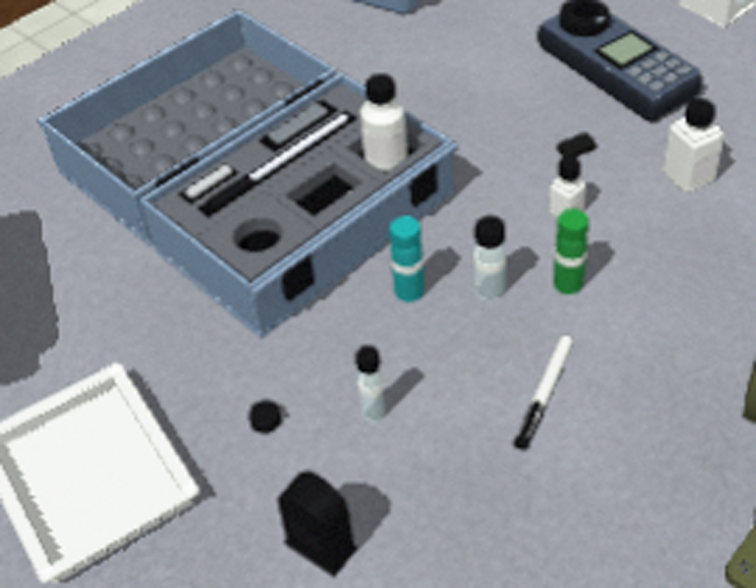

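Cell candidates in the top view: (320,214) is clear glass with a black cap, (257,217) is the slimmer clear vial, (303,193) is turquoise and (340,234) is green. The clear, wider one at (320,214), side about (335,222), is the cell. The large square bottle is at (412,239), against the small one at (366,214). The shield is the arched black hood at (216,236), while (112,210) is a mouse and (239,197)/(392,201) are stray black bits. The crops confirm this. Next I'll measure.

```bash
cat > h.py <<'E'
import cv2,numpy as np
def K(s): return np.array([[s["fx"],0,s["cx"]],[0,s["fy"],s["cy"]],[0,0,1.]])
def ray(s,px):
    p=cv2.undistortPoints(np.array([[px]],float),K(s),np.array([s["k1"],0,0,0,0]))[0,0]
    T=s["world_from_camera"]; return T[:3,3],T[:3,:3]@np.array([p[0],p[1],1.])
def onz(s,px,z):
    o,d=ray(s,px); return (o+d*(z-o[2])/d[2])
def tri(s1,p1,s2,p2):
    o1,d1=ray(s1,p1);o2,d2=ray(s2,p2)
    a=np.linalg.lstsq(np.stack([d1,-d2],1),o2-o1,rcond=None)[0]
    A=o1+a[0]*d1;B=o2+a[1]*d2
    return (A+B)/2,np.linalg.norm(A-B)
def proj(s,P):
    T=np.linalg.inv(s["world_from_camera"])
    r=cv2.Rodrigues(T[:3,:3])[0]
    return cv2.projectPoints(np.array([P],float),r,T[:3,3],K(s),np.array([s["k1"],0,0,0,0]))[0][0,0]
def blob(mask,seed,rad):
    m=np.zeros_like(mask,np.uint8);x,y=seed
    m[y-rad:y+rad+1,x-rad:x+rad+1]=mask[y-rad:y+rad+1,x-rad:x+rad+1]
    n,l,st,c=cv2.connectedComponentsWithStats(m)
    i=1+np.argmin(np.hypot(*(c[1:]-np.array(seed)).T)-0.02*st[1:,4])
    return c[i],st[i],(l==i).astype(np.uint8)
E
python3 - <<'E'
from h import *
from workcell import robot
import pickle
S={n:robot.snapshot(n) for n in("top","side")}
pickle.dump(S,open("S0.pkl","wb"))
dk={n:(S[n]["frame"].max(2)<t).astype(np.uint8) for n,t in(("top",50),("side",50))}
for nm,z,pt,ps,rad in [("round",None,(337,146),(296,162),9),("cell",.083,(320,212),(335,213),9),("sq",.091,(414,238),(410,170),9),("slim",.08,(257,216),(292,258),8),("smallb",.063,(367,213),(364,188),9),
   ("shield",.044,(216,236),(272,315),25),("wellR",None,(276,154),(252,213),15),("wellO",None,(305,156),(275,198),17)]:
    ct,st,mt=blob(dk["top"],pt,rad);cs,ss,ms=blob(dk["side"],ps,rad)
    print(nm,ct.round(1),st,cs.round(1),ss,"tri",*[np.round(v,4) for v in tri(S["top"],ct,S["side"],cs)])
    if z: print("   planes",onz(S["top"],ct,z).round(4),onz(S["side"],cs,z).round(4))
R0=robot.state()
from scipy.spatial.transform import Rotation as Ro
print(Ro.from_euler("xyz",R0["orientation"]).as_matrix().round(3))
for n in S:
  cv2.imwrite(f"pics/{n}_m.png",dk[n]*255)
E
```

```text
round [335.8 148. ] [332 144   9  10  76] [295.3 161.5] [291 157  10  10  84] tri [ 0.6037 -0.0532  0.1392] 0.0001
cell [320.3 212.9] [316 209   9   9  58] [334.6 212.5] [330 208  10  10  87] tri [ 0.4305 -0.0133  0.0813] 0.001
   planes [ 0.4298 -0.0135  0.083 ] [ 0.43   -0.0118  0.083 ]
sq [414.5 237.2] [410 233  10   9  66] [407.7 167.7] [401 161  14  14 122] tri [ 0.367  -0.2731  0.0983] 0.0077
   planes [ 0.3643 -0.2768  0.091 ] [ 0.3743 -0.2794  0.091 ]
slim [256.3 216.1] [254 214   6   5  24] [291.  258.2] [288 254   7   9  56] tri [0.4185 0.1668 0.0784] 0.0001
   planes [0.4183 0.1666 0.08  ] [0.4176 0.1676 0.08  ]
smallb [367.4 212.6] [365 210   6   6  30] [364.4 185.2] [360 179  12  15 115] tri [ 0.4325 -0.1473  0.0823] 0.0011
   planes [ 0.436  -0.1497  0.063 ] [ 0.4436 -0.1654  0.063 ]
shield [215.7 236.4] [208 228  16  18 267] [273. 316.] [260 299  27  36 645] tri [0.3633 0.2872 0.0384] 0.0003
   planes [0.3629 0.2859 0.044 ] [0.3605 0.289  0.044 ]
wellR [275.4 153.6] [268 147  15  14 155] [252.  215.6] [245 212  15   8  80] tri [0.6083 0.1209 0.0603] 0.0009
wellO [304.4 155.5] [294 149  22  14 283] [275.4 199.1] [266 192  20  15 138] tri [0.6048 0.0353 0.0593] 0.0002
[[-0.     0.244 -0.97 ]
 [ 0.001 -0.97  -0.244]
 [-1.    -0.001  0.   ]]
```

```bash
python3 - <<'E'
from h import *
import pickle
S=pickle.load(open("S0.pkl","rb"))
def crop(n,x0,y0,x1,y1,f,o):
    a=S[n]["frame"][y0:y1,x0:x1,::-1]; a=cv2.resize(a,None,fx=f,fy=f,interpolation=cv2.INTER_NEAREST)
    for x in range(x0,x1,10): cv2.putText(a,str(x),((x-x0)*f,8),0,.3,(0,255,255))
    for y in range(y0,y1,10): cv2.putText(a,str(y),(0,(y-y0)*f+8),0,.3,(0,255,255))
    return a
a=crop("top",255,110,355,180,7,""); cv2.imwrite("pics/c1.png",a)
a=crop("side",195,150,335,250,5,""); cv2.imwrite("pics/c2.png",a)
a=np.hstack([crop("top",398,222,428,252,10,""),crop("side",390,158,425,193,8,"")[:300].copy() if 0 else cv2.resize(crop("side",390,158,425,193,8,""),(300,300)),])
cv2.imwrite("pics/c3.png",a)
E
```

```text
(no output)
```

View pics/c1.png

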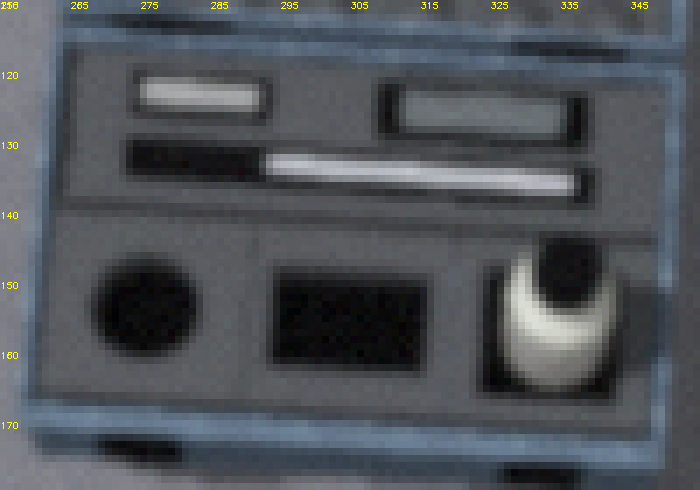

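View pics/c2.png

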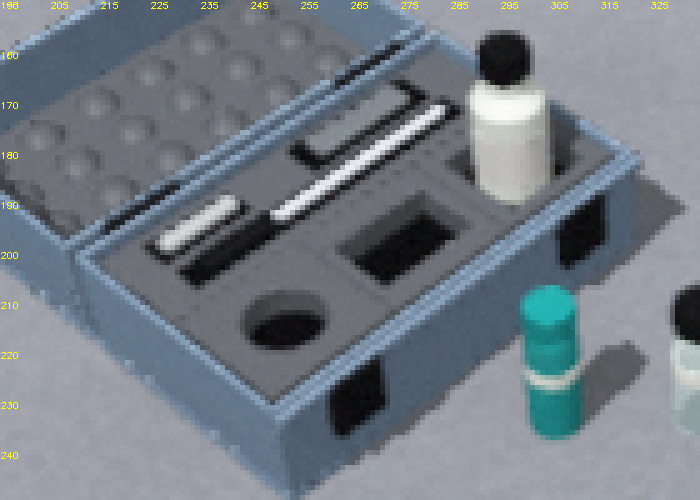

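View pics/c3.png

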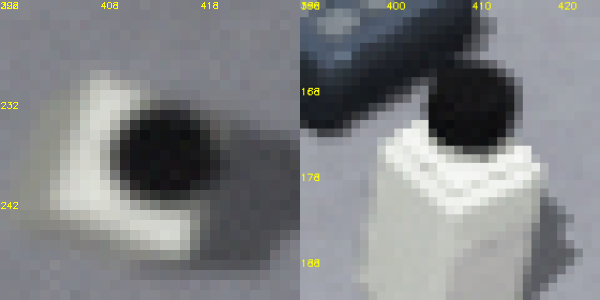

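```bash
python3 - <<'E'
from h import *
import pickle
S=pickle.load(open("S0.pkl","rb"));T,D=S["top"],S["side"]
print("obl",tri(T,(304.3,155.2),D,(275,197.2)))
print("rnd",tri(T,(275.4,153.6),D,(251.5,213.4)))
# case rim inner/outer corners
for z in(.068,.07):
  for n,p in(("obl",(304.3,155.2)),("rnd",(275.4,153.6))): print(z,n,onz(T,p,z).round(4))
  print("sqwell L/R/bottom", onz(T,(323.2,166),z).round(4), onz(T,(342.3,166.5),z).round(4))
print("sqT");P=[onz(T,p,.07) for p in((403.3,242),(416.5,246.5),(407.5,229))]
for p in P: print(p.round(4))
print([np.linalg.norm(P[0]-P[i]) for i in(1,2)],[np.degrees(np.arctan2(*(P[i]-P[0])[1::-1])) for i in(1,2)])
print("sqS");P=[onz(D,p,.07) for p in((407.8,182.2),(399.2,173.8),(417.5,176.8))]
for p in P: print(p.round(4))
print([np.linalg.norm(P[0]-P[i]) for i in(1,2)],[np.degrees(np.arctan2(*(P[i]-P[0])[1::-1])) for i in(1,2)])
dk={n:(S[n]["frame"].max(2)<50).astype(np.uint8) for n in S}
ct,st,mt=blob(dk["top"],(414,238),7);cs,ss,ms=blob(dk["side"],(410,170),7)
m=ms.copy(); 
print("cap",ct,st,cs,ss,tri(T,ct,D,(410,169.8)),onz(T,ct,.091),onz(D,(410,169.8),.091))
def crop(n,x0,y0,x1,y1,f):
    a=S[n]["frame"][y0:y1,x0:x1,::-1].astype(float); a=np.clip(a*(3 if x1-x0<50 else 1),0,255).astype(np.uint8)
    a=cv2.resize(a,None,fx=f,fy=f,interpolation=cv2.INTER_NEAREST)
    for x in range(x0,x1,10): cv2.putText(a,str(x),((x-x0)*f,8),0,.3,(0,0,255))
    for y in range(y0,y1,10): cv2.putText(a,str(y),(0,(y-y0)*f+8),0,.3,(0,0,255))
    return a
a=crop("top",200,220,240,255,10);b=crop("side",250,290,295,340,8)
h=np.full((400,760,3),90,np.uint8);h[:350,:400]=a;h[:400,400:760]=b
cv2.imwrite("pics/c4.png",h)
wt=(T["frame"].min(2)>150).astype(np.uint8)
c,st,m=blob(wt,(195,172),40); 
cn=max(cv2.findContours(m,0,2)[0],key=cv2.contourArea)
for q in cv2.boxPoints(cv2.minAreaRect(cn)): print("tray",q,onz(T,q,.022).round(4))
print(onz(T,c,.012), c)
E
```

```text
obl (array([0.60381763, 0.03571007, 0.06752562]), np.float64(0.0011875606104643954))
rnd (array([0.60672466, 0.12068985, 0.06924233]), np.float64(0.0016204886811325766))
0.068 obl [0.6032 0.0354 0.068 ]
0.068 rnd [0.6064 0.1203 0.068 ]
sqwell L/R/bottom [ 0.5713 -0.0206  0.068 ] [ 0.5709 -0.0766  0.068 ]
0.07 obl [0.6025 0.0353 0.07  ]
0.07 rnd [0.6058 0.1201 0.07  ]
sqwell L/R/bottom [ 0.5708 -0.0206  0.07  ] [ 0.5703 -0.0765  0.07  ]
sqT
[ 0.3524 -0.25    0.07  ]
[ 0.3402 -0.2872  0.07  ]
[ 0.3895 -0.263   0.07  ]
[np.float64(0.03912238705787808), np.float64(0.03936705512546771)] [np.float64(-108.12084819191543), np.float64(-19.27526725764317)]
sqS
[ 0.3509 -0.2474  0.07  ]
[ 0.3897 -0.2632  0.07  ]
[ 0.3416 -0.2852  0.07  ]
[np.float64(0.04189347803927075), np.float64(0.03885334630346211)] [np.float64(-22.162017684451584), np.float64(-103.85763501962089)]
cap [414.45454545 237.22727273] [410 233  10   9  66] [408.57142857 168.74489796] [403 163  12  12  98] (array([ 0.36465656, -0.27705093,  0.0895328 ]), np.float64(0.00038045644176282716)) [ 0.3643443  -0.27675663  0.091     ] [ 0.36407031 -0.2753371   0.091     ]
tray [163.01799 191.03522] [0.498 0.456 0.022]
tray [180.6249  136.61392] [0.6694 0.417  0.022 ]
tray [224.07674 150.67188] [0.627  0.2817 0.022 ]
tray [206.46983 205.09317] [0.4575 0.3241 0.022 ]
[0.56278856 0.36848984 0.012     ] [194.96160558 171.37609075]
```

View pics/c4.png

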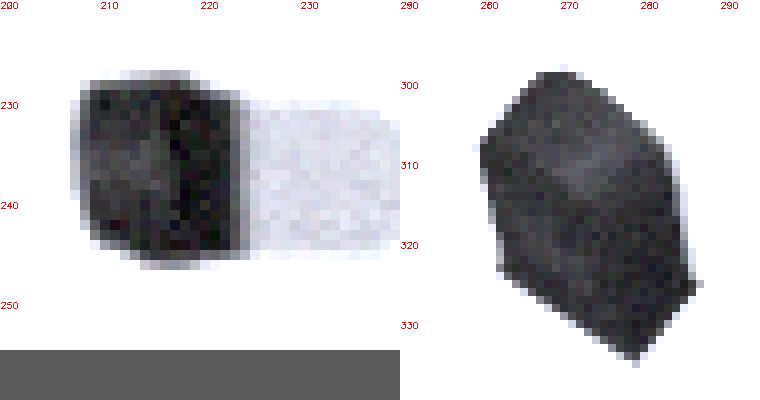

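>>> apply_moves(commands=[[[0.476,0.457,0],74,-1],[[0.476,0.457,0],74,-1],[[0.476,0.457,0],74,-1],[[0.476,0.457,0],74,-1],[[0.476,0.457,0],74,-1],[[0.476,0.457,0],74,-1],[[0.476,0.457,0],74,-1],[[0.476,0.457,0],74,-1]])

```text
time_s: 0.87
ee_pos: [0.3697, -0.2765, 0.4047]
orientation: [1.004, 1.571, -0.885]
contact_force: [1.0, -0.4, -0.1]
width: 0.997
```

```bash
cat >> h.py <<'E'
def st(r):
    from scipy.spatial.transform import Rotation as Ro
    s=r.state(); R=Ro.from_euler("xyz",s["orientation"]).as_matrix()
    print("t",round(s["time_s"],2),"ee",s["ee_pos"].round(4),"W",np.degrees(np.arctan2(R[1,1],R[0,1])).round(1),"F",s["contact_force"].round(1),"w",round(s["width"],3),"q",s["joint_positions"].round(2))
E
python3 - <<'E'
from h import *
import pickle
S=pickle.load(open("S0.pkl","rb"));T,D=S["top"],S["side"]
P=[onz(D,p,0) for p in((278,334.5),(261.5,323.3),(286.3,325))]
print("shield base",*[p.round(4) for p in P],[np.linalg.norm(P[0]-P[i]) for i in(1,2)],[np.degrees(np.arctan2(*(P[i]-P[0])[1::-1])) for i in(1,2)], "ctr",(P[1]+P[2])/2)
for e in(((259,167.4),(348.8,174.6)),((265,117),(351,120.5)),((292.9,162.2),(315.5,162.5)),((264,138.8),(348,144))):
    a,b=onz(T,e[0],.068),onz(T,e[1],.068); print(a.round(4),b.round(4),np.degrees(np.arctan2(*(a-b)[1::-1]))-90)
m=(T["frame"].min(2)>150).astype(np.uint8); c,s_,m=blob(m,(195,172),40)
cn=max(cv2.findContours(m,0,2)[0],key=cv2.contourArea)
for q in cv2.approxPolyDP(cv2.convexHull(cn),4,True)[:,0]: print("tray",q,onz(T,q.astype(float),.022).round(4))
from workcell import robot
st(robot)
E
```

```text
shield base [0.3405 0.2993 0.    ] [0.3887 0.3041 0.    ] [0.3421 0.271  0.    ] [np.float64(0.04845913450583789), np.float64(0.028384514568539767)] [np.float64(5.673290317479703), np.float64(-86.77416007603738)] ctr [0.36536698 0.28751737 0.        ]
[0.5636 0.1666 0.068 ] [ 0.5468 -0.0957  0.068 ] -3.682657883983154
[0.7197 0.1552 0.068 ] [ 0.7141 -0.1024  0.068 ] -1.2477567790274406
[0.5812 0.0683 0.068 ] [0.5815 0.0021 0.068 ] 0.288147311767986
[0.6513 0.1555 0.068 ] [ 0.6402 -0.0934  0.068 ] -2.564956392585273
tray [182 140] [0.6586 0.412  0.022 ]
tray [223 151] [0.6259 0.2849 0.022 ]
tray [206 202] [0.4668 0.3261 0.022 ]
tray [164 191] [0.4981 0.4531 0.022 ]
t 0.87 ee [ 0.3697 -0.2765  0.4047] W -18.2 F [ 1.  -0.4 -0.1] w 0.997 q [-0.64  0.15 -0.28  1.14 -0.    1.25]
```

>>> apply_moves(commands=[[[0.234,0.224,0],16,-1],[[0.234,0.224,0],16,-1],[[0.234,0.224,0],16,-1],[[0.234,0.224,0],16,-1],[[0.234,0.224,0],16,-1],[[0.234,0.224,-0.02],16,-1],[[0.234,0.224,-0.06],16,-1],[[0.234,0.224,-0.09],16,-1]])

```text
time_s: 1.53
ee_pos: [0.5942, -0.0634, 0.3412]
orientation: [1.59, 1.562, -0.023]
contact_force: [1.2, 0.3, 0.2]
width: 1.004
```

```bash
python3 - <<'E'
from h import *
from workcell import robot
st(robot)
s=robot.snapshot("side");cv2.imwrite("pics/s1.png",cv2.resize(s["frame"][60:260,170:400,::-1],None,fx=3,fy=3))
E
```

```text
t 1.53 ee [ 0.5942 -0.0634  0.3412] W -2.4 F [1.2 0.3 0.2] w 1.004 q [-0.11  0.41 -0.08  1.07  0.    1.51]
```

View pics/s1.png

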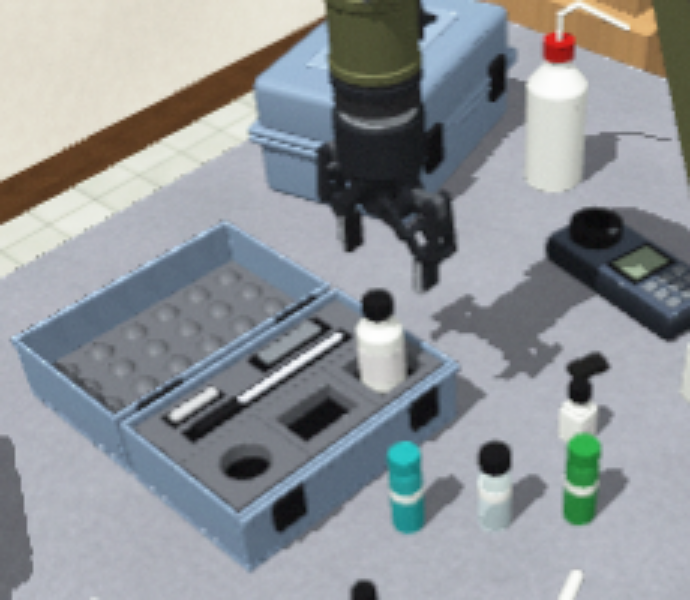

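>>> apply_moves(commands=[[[0,0,0],0,-1],[[0,0,0],0,-1],[[0,0,0],0,-1]])

```text
time_s: 1.83
ee_pos: [0.5903, -0.0665, 0.3402]
orientation: [1.063, 1.57, -0.553]
contact_force: [0.5, -0.7, 0.1]
width: 0.998
```

>>> apply_moves(commands=[[[0.0135,0.014,0],0,-1],[[0.0135,0.014,-0.03],0,-1],[[0.0135,0.014,-0.055],0,-1],[[0.0135,0.014,-0.075],0,-1],[[0.0135,0.014,-0.082],0,-1],[[0.0135,0.014,-0.082],0,-1]])

```text
time_s: 2.33
ee_pos: [0.603, -0.0529, 0.2569]
orientation: [-1.543, 1.569, 3.123]
contact_force: [-0.6, 0.5, 0.0]
width: 1.001
```

```bash
python3 - <<'E'
from h import *
from workcell import robot
st(robot)
s=robot.snapshot("side");cv2.imwrite("pics/s2.png",cv2.resize(s["frame"][110:230,220:360,::-1],None,fx=4,fy=4))
E
```

```text
t 2.33 ee [ 0.603  -0.0529  0.2569] W -2.7 F [-0.6  0.5  0. ] w 1.001 q [-0.09  0.49 -0.19  0.9  -0.    1.53]
```

View pics/s2.png

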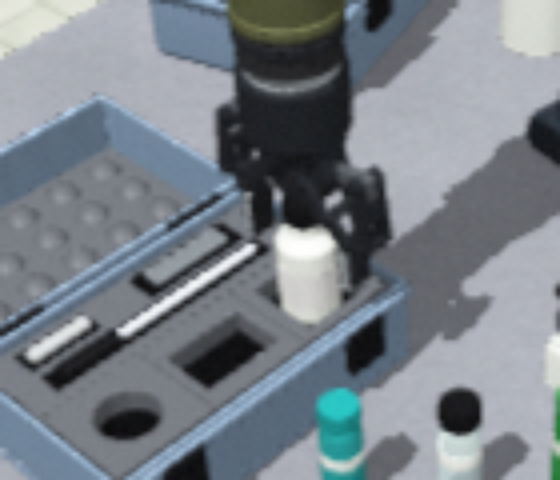

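>>> apply_moves(commands=[[[0,0,0],0,1],[[0,0,0],0,1],[[0,0,0],0,1],[[0,0,0],0,1],[[0,0,0],0,1],[[0,0,0],0,1],[[0,0,0],0,1],[[0,0,0],0,1]], squeeze=35)

```text
time_s: 3.05
ee_pos: [0.6042, -0.052, 0.2588]
orientation: [1.323, 1.569, -0.292]
contact_force: [-2.5, -0.5, 5.5]
width: 0.502
```

>>> apply_moves(commands=[[[0,0,0.01],0,1],[[0,0,0.03],0,1],[[0,0,0.06],0,1],[[0,0,0.09],0,1],[[0,0,0.09],0,1]])

```text
time_s: 3.47
ee_pos: [0.606, -0.052, 0.3543]
orientation: [1.536, 1.56, -0.079]
contact_force: [1.0, -0.1, -1.3]
width: 0.505
```

```bash
python3 - <<'E'
from h import *
from workcell import robot
st(robot)
s=robot.snapshot("side");cv2.imwrite("pics/s3.png",cv2.resize(s["frame"][80:230,200:360,::-1],None,fx=4,fy=4))
E
```

```text
t 3.47 ee [ 0.606  -0.052   0.3543] W -2.6 F [ 1.  -0.1 -1.3] w 0.505 q [-0.09  0.42 -0.03  1.11  0.    1.53]
```

View pics/s3.png

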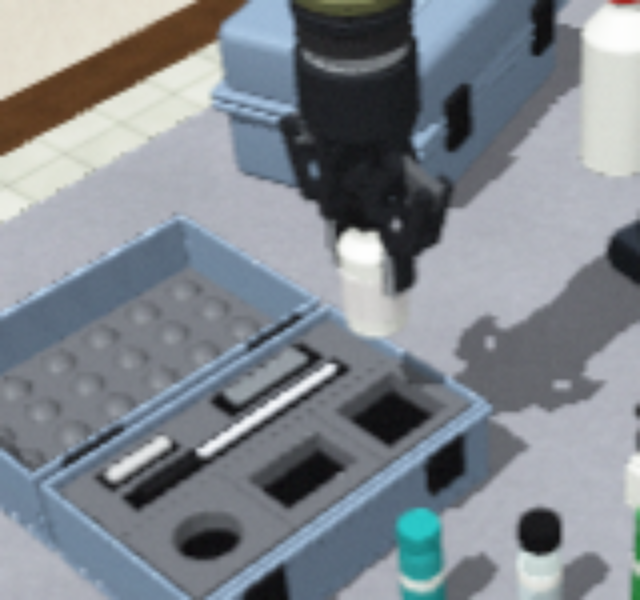

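>>> apply_moves(commands=[[[-0.042,0.42,0],0,1],[[-0.042,0.42,0],0,1],[[-0.042,0.42,0],0,1],[[-0.042,0.42,0],0,1],[[-0.042,0.42,0],0,1],[[-0.042,0.42,0],0,1],[[-0.042,0.42,0],0,1],[[-0.042,0.42,0],0,1]])

```text
time_s: 4.18
ee_pos: [0.5698, 0.2816, 0.3461]
orientation: [-1.029, 1.569, -2.645]
contact_force: [1.5, -0.6, -1.5]
width: 0.502
```

>>> apply_moves(commands=[[[-0.009,0.087,0],0,1],[[-0.009,0.087,0],0,1],[[-0.009,0.087,0],0,1],[[-0.009,0.087,0],0,1],[[-0.009,0.087,0],0,1]])

```text
time_s: 4.6
ee_pos: [0.5613, 0.3667, 0.3459]
orientation: [-0.673, 1.568, -2.287]
contact_force: [-0.2, -0.2, -1.8]
width: 0.504
```

```bash
python3 - <<'E'
from h import *
from workcell import robot
st(robot)
s=robot.snapshot("side");cv2.imwrite("pics/s4.png",cv2.resize(s["frame"][160:360,100:330,::-1],None,fx=3,fy=3))
T=robot.snapshot("top");cv2.imwrite("pics/t4.png",cv2.resize(T["frame"][100:260,130:290,::-1],None,fx=4,fy=4))
E
```

```text
t 4.6 ee [0.5613 0.3667 0.3459] W -2.5 F [-0.2 -0.2 -1.8] w 0.504 q [ 0.58  0.54  0.15  1.18 -0.    2.19]
```

View pics/s4.png

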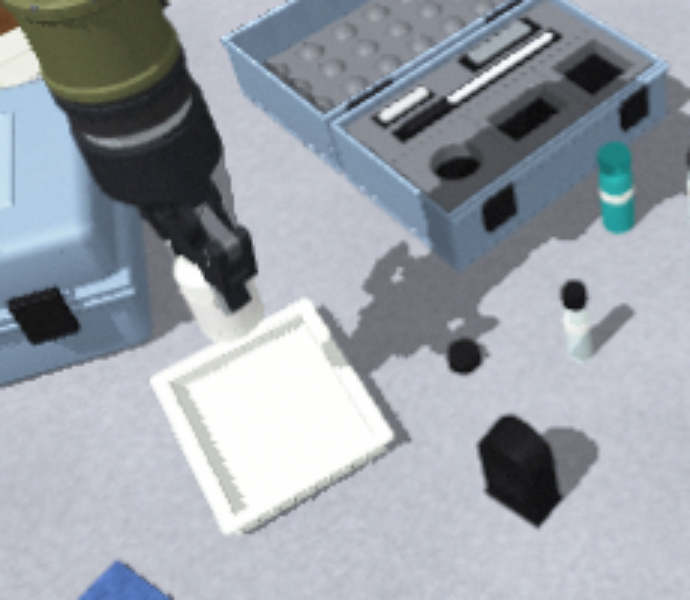

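View pics/t4.png

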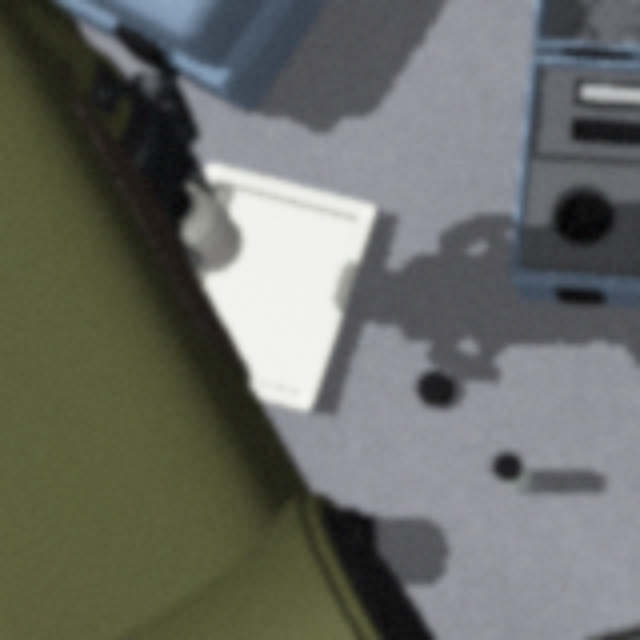

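>>> apply_moves(commands=[[[0.002,0.002,-0.03],0,1],[[0.002,0.002,-0.06],0,1],[[0.002,0.002,-0.09],0,1],[[0.002,0.002,-0.11],0,1],[[0.002,0.002,-0.12],0,1],[[0.002,0.002,-0.124],0,1],[[0.002,0.002,-0.126],0,1],[[0.002,0.002,-0.126],0,1]])

```text
time_s: 5.37
ee_pos: [0.5646, 0.3684, 0.2223]
orientation: [2.165, 1.569, 0.549]
contact_force: [-0.5, -0.4, -1.9]
width: 0.502
```

```bash
python3 - <<'E'
from h import *
from workcell import robot
st(robot)
s=robot.snapshot("side");cv2.imwrite("pics/s5.png",cv2.resize(s["frame"][220:350,130:260,::-1],None,fx=4,fy=4))
E
```

```text
t 5.37 ee [0.5646 0.3684 0.2223] W -2.6 F [-0.5 -0.4 -1.9] w 0.502 q [ 0.58  0.62 -0.03  0.91 -0.    2.19]
```

View pics/s5.png

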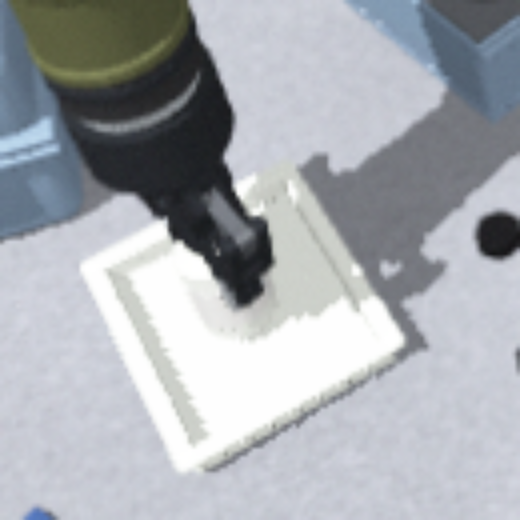

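>>> apply_moves(commands=[[[0,0,-0.002],0,1],[[0,0,-0.004],0,1],[[0,0,-0.005],0,1],[[0,0,-0.006],0,1],[[0,0,-0.006],0,1]])

```text
time_s: 5.83
ee_pos: [0.5637, 0.3688, 0.2151]
orientation: [-0.81, 1.571, -2.426]
contact_force: [-0.1, -1.2, -2.0]
width: 0.501
```

>>> apply_moves(commands=[[[0,0,-0.001],0,1],[[0,0,-0.001],0,1],[[0,0,-0.001],0,1]])

```text
time_s: 6.08
ee_pos: [0.5638, 0.3688, 0.2141]
orientation: [-0.667, 1.571, -2.283]
contact_force: [-0.5, -0.7, -1.7]
width: 0.502
```

>>> apply_moves(commands=[[[0,0,-0.001],0,1],[[0,0,-0.001],0,1],[[0,0,-0.001],0,1]])

```text
time_s: 6.33
ee_pos: [0.5638, 0.3687, 0.2131]
orientation: [-0.958, 1.571, -2.573]
contact_force: [0.1, 0.9, -1.8]
width: 0.501
```

>>> apply_moves(commands=[[[0,0,-0.001],0,1],[[0,0,-0.001],0,1],[[0,0,-0.001],0,1]])

```text
time_s: 6.58
ee_pos: [0.5638, 0.3687, 0.2121]
orientation: [-1.102, 1.571, -2.717]
contact_force: [-0.2, 0.7, -1.3]
width: 0.507
```

>>> apply_moves(commands=[[[0,0,-0.001],0,1],[[0,0,-0.001],0,1],[[0,0,-0.001],0,1]])

```text
time_s: 6.83
ee_pos: [0.5638, 0.3688, 0.2119]
orientation: [2.469, 1.57, 0.853]
contact_force: [-1.9, -0.7, 4.5]
width: 0.5
```

>>> apply_moves(commands=[[[0,0,-0.001],0,1],[[0,0,-0.001],0,1],[[0,0,-0.001],0,1]])

```text
time_s: 7.08
ee_pos: [0.5638, 0.3688, 0.2118]
orientation: [2.411, 1.57, 0.796]
contact_force: [-1.9, -1.6, 8.2]
width: 0.509
```

>>> apply_moves(commands=[[[0,0,0.002],0,1],[[0,0,0.002],0,0.5],[[0,0,0.002],0,-0.4],[[0,0,0.002],0,-0.6],[[0,0,0.002],0,-0.8],[[0,0,0.002],0,-1],[[0,0,0.002],0,-1],[[0,0,0.002],0,-1]])

```text
time_s: 7.75
ee_pos: [0.5639, 0.3688, 0.2121]
orientation: [-1.325, 1.571, -2.94]
contact_force: [-0.7, -0.8, -0.6]
width: 1.003
```

>>> apply_moves(commands=[[[0,0,0.02],0,-1],[[0,0,0.05],0,-1],[[0,0,0.09],0,-1],[[0,0,0.13],0,-1],[[0,0,0.15],0,-1]])

```text
time_s: 8.17
ee_pos: [0.5645, 0.3692, 0.3678]
orientation: [2.196, 1.564, 0.58]
contact_force: [1.0, 0.5, 1.0]
width: 1.002
```

```bash
python3 - <<'E'
from h import *
from workcell import robot
st(robot)
s=robot.snapshot("side");cv2.imwrite("pics/s6.png",cv2.resize(s["frame"][160:350,110:340,::-1],None,fx=3,fy=3))
E
```

```text
t 8.17 ee [0.5645 0.3692 0.3678] W -2.6 F [1.  0.5 1. ] w 1.002 q [0.58 0.53 0.2  1.23 0.   2.19]
```

View pics/s6.png

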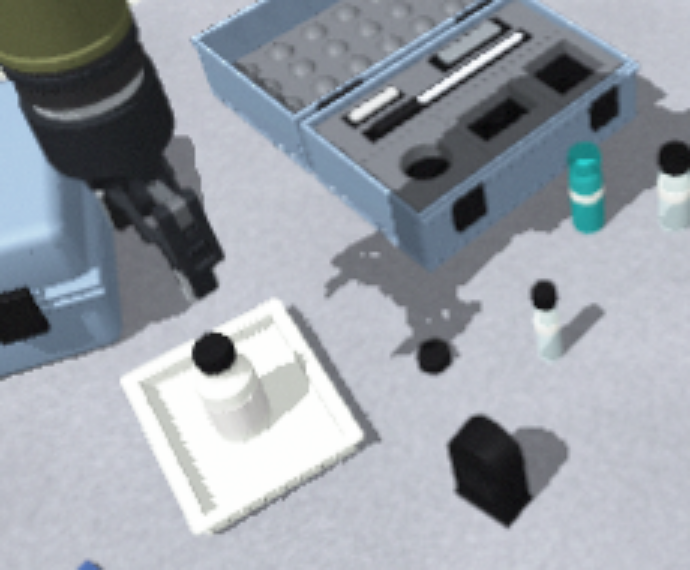

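>>> apply_moves(commands=[[[-0.134,-0.381,0],-42,-1],[[-0.134,-0.381,0],-42,-1],[[-0.134,-0.381,0],-42,-1],[[-0.134,-0.381,0],-42,-1],[[-0.134,-0.381,0],-42,-1],[[-0.134,-0.381,0],-42,-1],[[-0.134,-0.381,0],-42,-1],[[-0.134,-0.381,0],-42,-1]])

```text
time_s: 8.88
ee_pos: [0.452, 0.0527, 0.362]
orientation: [1.865, 1.57, -0.483]
contact_force: [0.9, -0.9, -0.1]
width: 1.002
```

>>> apply_moves(commands=[[[-0.025,-0.07,0],0,-1],[[-0.025,-0.07,0],0,-1],[[-0.025,-0.07,0],0,-1],[[-0.025,-0.07,0],0,-1]])

```text
time_s: 9.22
ee_pos: [0.4275, -0.017, 0.3622]
orientation: [-2.843, 1.57, 1.088]
contact_force: [-0.6, 0.5, -0.4]
width: 1.001
```

```bash
python3 - <<'E'
from h import *
from workcell import robot
st(robot)
E
```

```text
t 9.22 ee [ 0.4275 -0.017   0.3622] W -44.8 F [-0.6  0.5 -0.4] w 1.001 q [-0.04  0.12 -0.43  1.02  0.    2.31]
```

>>> apply_moves(commands=[[[0.0025,0.0045,-0.03],0,-1],[[0.0025,0.0045,-0.065],0,-1],[[0.0025,0.0045,-0.1],0,-1],[[0.0025,0.0045,-0.13],0,-1],[[0.0025,0.0045,-0.15],0,-1],[[0.0025,0.0045,-0.159],0,-1],[[0.0025,0.0045,-0.159],0,-1]])

```text
time_s: 9.8
ee_pos: [0.43, -0.0099, 0.2008]
orientation: [-0.93, 1.566, 3.006]
contact_force: [-0.1, 0.3, 1.0]
width: 1.002
```

```bash
python3 - <<'E'
from h import *
from workcell import robot
st(robot)
s=robot.snapshot("side");cv2.imwrite("pics/s7.png",cv2.resize(s["frame"][130:270,260:420,::-1],None,fx=4,fy=4))
E
```

```text
t 9.8 ee [ 0.43   -0.0099  0.2008] W -44.4 F [-0.1  0.3  1. ] w 1.002 q [-0.02  0.31 -0.69  0.58  0.    2.32]
```

View pics/s7.png

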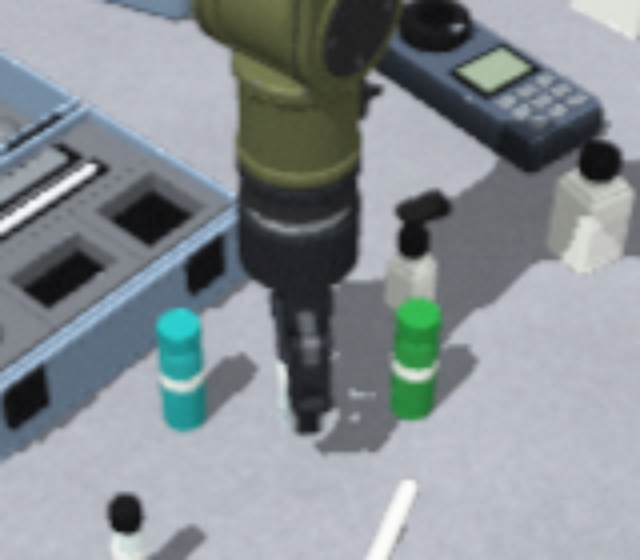

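>>> apply_moves(commands=[[[0,-0.001,0.001],0,-1],[[0,-0.001,0.001],0,-1],[[0,-0.001,0.001],0,1],[[0,-0.001,0.001],0,1],[[0,-0.001,0.001],0,1],[[0,-0.001,0.001],0,1],[[0,-0.001,0.001],0,1],[[0,-0.001,0.001],0,1]])

```text
time_s: 10.52
ee_pos: [0.4309, -0.0123, 0.2046]
orientation: [2.128, 1.57, -0.221]
contact_force: [0.6, -0.7, 3.9]
width: 0.34
```

>>> apply_moves(commands=[[[0,0,0],0,1],[[0,0,0],0,1],[[0,0,0],0,1]])

```text
time_s: 10.77
ee_pos: [0.431, -0.0123, 0.2046]
orientation: [2.031, 1.57, -0.317]
contact_force: [-1.5, -0.5, 6.2]
width: 0.344
```

>>> apply_moves(commands=[[[0,0,0.01],0,1],[[0,0,0.03],0,1],[[0,0,0.065],0,1],[[0,0,0.1],0,1],[[0,0,0.13],0,1],[[0,0,0.14],0,1],[[0,0,0.14],0,1]])

```text
time_s: 11.35
ee_pos: [0.432, -0.0122, 0.3469]
orientation: [2.341, 1.565, -0.008]
contact_force: [-0.6, 0.0, -0.9]
width: 0.339
```

```bash
python3 - <<'E'
from h import *
from workcell import robot
st(robot)
s=robot.snapshot("side");cv2.imwrite("pics/s8.png",cv2.resize(s["frame"][100:270,240:420,::-1],None,fx=3,fy=3))
E
```

```text
t 11.35 ee [ 0.432  -0.0122  0.3469] W -44.6 F [-0.6  0.  -0.9] w 0.339 q [-0.03  0.14 -0.46  0.97  0.    2.32]
```

View pics/s8.png

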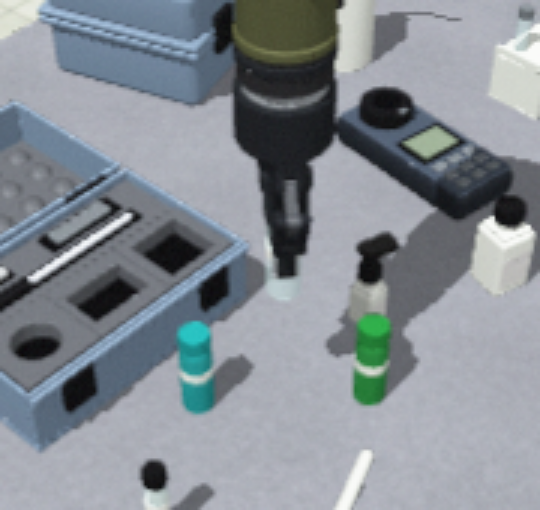

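>>> apply_moves(commands=[[[0.175,0.1325,0],0,1],[[0.175,0.1325,0],0,1],[[0.175,0.1325,0],0,1],[[0.175,0.1325,0],0,1],[[0.175,0.1325,0],0,1],[[0.175,0.1325,0],0,1],[[0.175,0.1325,0],0,1],[[0.175,0.1325,0],0,1]])

```text
time_s: 12.07
ee_pos: [0.6052, 0.1206, 0.3412]
orientation: [-0.547, 1.565, -2.895]
contact_force: [-0.4, 0.3, -1.1]
width: 0.343
```

```bash
python3 - <<'E'
from h import *
from workcell import robot
st(robot)
s=robot.snapshot("side");cv2.imwrite("pics/s9.png",cv2.resize(s["frame"][100:270,150:330,::-1],None,fx=3.5,fy=3.5))
E
```

```text
t 12.07 ee [0.6052 0.1206 0.3412] W -44.5 F [-0.4  0.3 -1.1] w 0.343 q [ 0.2   0.45 -0.02  1.11 -0.    2.54]
```

View pics/s9.png

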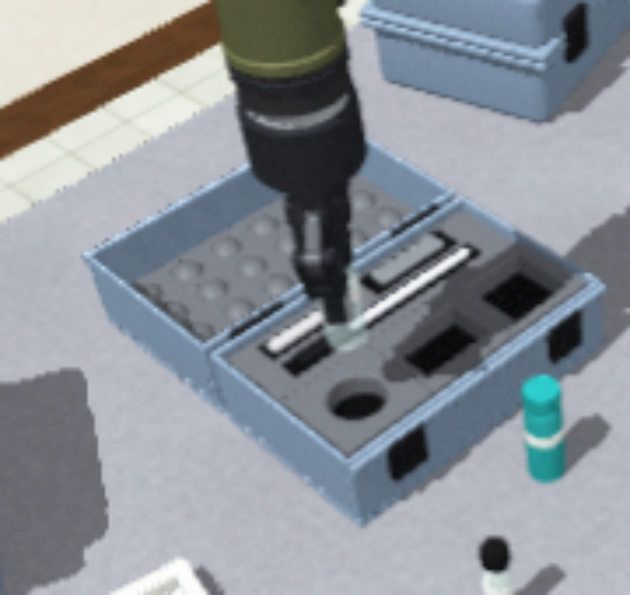

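>>> apply_moves(commands=[[[0.001,0,-0.025],0,1],[[0.001,0,-0.045],0,1],[[0.001,0,-0.06],0,1],[[0.001,0,-0.07],0,1],[[0.001,0,-0.075],0,1],[[0.001,0,-0.079],0,1],[[0.001,0,-0.081],0,1],[[0.001,0,-0.081],0,1]])

```text
time_s: 12.78
ee_pos: [0.6068, 0.1201, 0.2636]
orientation: [2.559, 1.57, 0.21]
contact_force: [0.0, -0.1, -0.6]
width: 0.344
```

>>> apply_moves(commands=[[[0,0,-0.001],0,1],[[0,0,-0.002],0,1],[[0,0,-0.002],0,1]])

```text
time_s: 13.03
ee_pos: [0.6069, 0.1204, 0.2616]
orientation: [2.537, 1.57, 0.189]
contact_force: [-0.4, 0.3, -0.2]
width: 0.344
```

>>> apply_moves(commands=[[[0,0,-0.001],0,1],[[0,0,-0.001],0,1],[[0,0,-0.001],0,1]])

```text
time_s: 13.28
ee_pos: [0.6067, 0.1204, 0.2602]
orientation: [-1.881, 1.571, 2.054]
contact_force: [0.1, 0.8, -0.2]
width: 0.347
```

```bash
python3 - <<'E'
from h import *
from workcell import robot
st(robot)
s=robot.snapshot("side");cv2.imwrite("pics/s10.png",cv2.resize(s["frame"][150:250,200:300,::-1],None,fx=6,fy=6))
E
```

```text
t 13.28 ee [0.6067 0.1204 0.2602] W -44.6 F [ 0.1  0.8 -0.2] w 0.347 q [ 0.2   0.51 -0.15  0.92  0.    2.54]
```

View pics/s10.png

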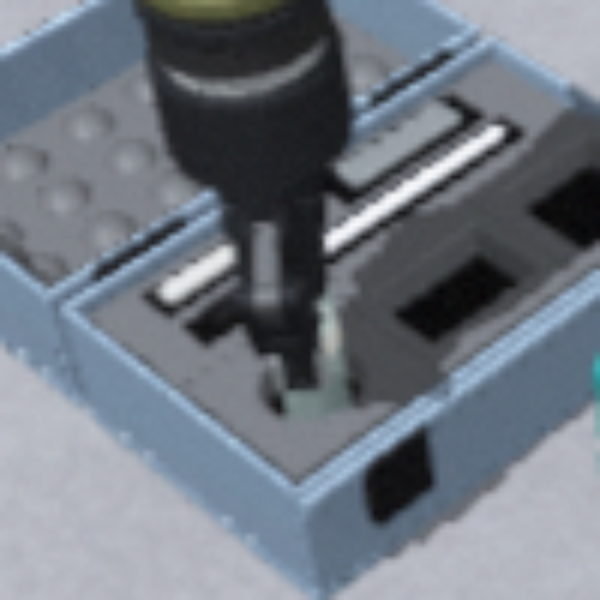

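>>> apply_moves(commands=[[[0,0,-0.001],0,1],[[0,0,-0.002],0,1],[[0,0,-0.002],0,1]])

```text
time_s: 13.58
ee_pos: [0.6067, 0.1203, 0.258]
orientation: [-0.613, 1.57, -2.962]
contact_force: [0.8, -0.0, -0.1]
width: 0.346
```

>>> apply_moves(commands=[[[0,0,-0.001],0,1],[[0,0,-0.001],0,1],[[0,0,-0.001],0,1]])

```text
time_s: 13.83
ee_pos: [0.6067, 0.1203, 0.2571]
orientation: [-0.612, 1.571, -2.96]
contact_force: [-0.7, -0.5, 0.1]
width: 0.342
```

>>> apply_moves(commands=[[[0,0,-0.001],0,1],[[0,0,-0.001],0,1],[[0,0,-0.001],0,1]])

```text
time_s: 14.08
ee_pos: [0.6067, 0.1203, 0.2561]
orientation: [-0.871, 1.571, 3.064]
contact_force: [-0.3, 1.2, -0.6]
width: 0.343
```

>>> apply_moves(commands=[[[0,0,-0.001],0,1],[[0,0,-0.001],0,1],[[0,0,-0.001],0,1]])

```text
time_s: 14.33
ee_pos: [0.6068, 0.1203, 0.2557]
orientation: [2.629, 1.57, 0.28]
contact_force: [-0.1, 0.5, 2.2]
width: 0.339
```

>>> apply_moves(commands=[[[0,0,-0.001],0,1],[[0,0,-0.001],0,1],[[0,0,-0.001],0,1]])

```text
time_s: 14.58
ee_pos: [0.6068, 0.1203, 0.2556]
orientation: [2.603, 1.569, 0.255]
contact_force: [-1.8, -0.9, 9.2]
width: 0.345
```

>>> apply_moves(commands=[[[0,0,-0.001],0,1],[[0,0,-0.001],0,1],[[0,0,-0.001],0,1]])

```text
time_s: 14.83
ee_pos: [0.6068, 0.1203, 0.2556]
orientation: [2.594, 1.569, 0.245]
contact_force: [-4.5, -0.8, 14.7]
width: 0.345
```

>>> apply_moves(commands=[[[0,0,0.002],0,1],[[0,0,0.002],0,0.5],[[0,0,0.002],0,0],[[0,0,0.002],0,-0.3],[[0,0,0.002],0,-0.5],[[0,0,0.002],0,-0.5],[[0,0,0.004],0,-0.5],[[0,0,0.004],0,-0.5]])

```text
time_s: 15.5
ee_pos: [0.6069, 0.1203, 0.2573]
orientation: [2.544, 1.571, 0.195]
contact_force: [0.2, -0.2, 0.0]
width: 0.752
```

>>> apply_moves(commands=[[[0,0,0.02],0,-0.5],[[0,0,0.05],0,-0.5],[[0,0,0.085],0,-1],[[0,0,0.1],0,-1],[[0,0,0.1],0,-1]])

```text
time_s: 15.92
ee_pos: [0.6083, 0.1206, 0.3623]
orientation: [2.545, 1.562, 0.197]
contact_force: [0.4, 0.3, 0.5]
width: 1.0
```

```bash
python3 - <<'E'
from h import *
from workcell import robot
st(robot)
s=robot.snapshot("side");cv2.imwrite("pics/s11.png",cv2.resize(s["frame"][130:260,190:430,::-1],None,fx=3.3,fy=3.3))
dk=(s["frame"].max(2)<50).astype(np.uint8)
E
```

```text
t 15.92 ee [0.6083 0.1206 0.3623] W -44.6 F [0.4 0.3 0.5] w 1.0 q [0.2  0.44 0.02 1.14 0.   2.54]
```

View pics/s11.png

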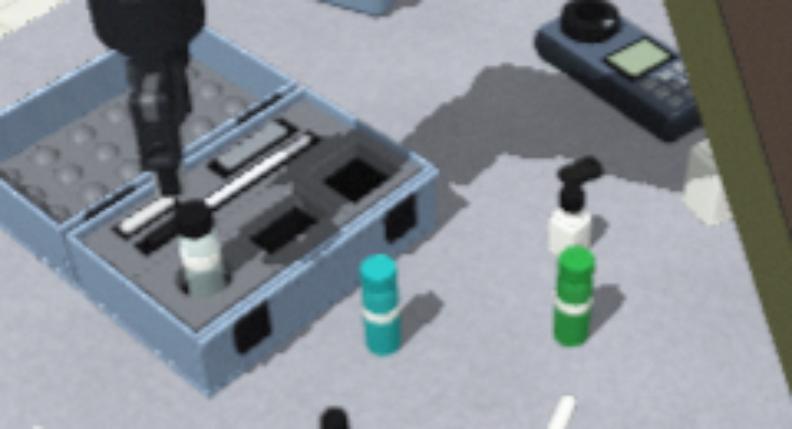

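>>> apply_moves(commands=[[[-0.243,-0.397,0],25,-1],[[-0.243,-0.397,0],25,-1],[[-0.243,-0.397,0],25,-1],[[-0.243,-0.397,0],25,-1],[[-0.243,-0.397,0],25,-1],[[-0.243,-0.397,0],25,-1],[[-0.243,-0.397,0],25,-1],[[-0.243,-0.397,0],25,-1]])

```text
time_s: 16.63
ee_pos: [0.4312, -0.1644, 0.3558]
orientation: [-1.549, 1.568, 2.823]
contact_force: [0.7, -0.5, -0.8]
width: 1.002
```

```bash
python3 - <<'E'
from h import *
from workcell import robot
st(robot)
E
```

```text
t 16.63 ee [ 0.4312 -0.1644  0.3558] W -19.5 F [ 0.7 -0.5 -0.8] w 1.002 q [-0.36  0.18 -0.37  1.02 -0.    1.55]
```

>>> apply_moves(commands=[[[-0.067,-0.112,0],0,-1],[[-0.067,-0.112,0],0,-1],[[-0.067,-0.112,0],0,-1],[[-0.067,-0.112,0],0,-1],[[-0.067,-0.112,0],0,-1],[[-0.067,-0.112,0],0,-1]])

```text
time_s: 17.13
ee_pos: [0.3657, -0.2751, 0.3562]
orientation: [-2.22, 1.569, 2.15]
contact_force: [0.1, -0.1, 0.8]
width: 0.996
```

```bash
python3 - <<'E'
from h import *
from workcell import robot
st(robot)
s=robot.snapshot("side");cv2.imwrite("pics/s12.png",cv2.resize(s["frame"][80:230,320:500,::-1],None,fx=4,fy=4))
E
```

```text
t 17.13 ee [ 0.3657 -0.2751  0.3562] W -19.6 F [ 0.1 -0.1  0.8] w 0.996 q [-0.65  0.17 -0.38  1.02  0.    1.27]
```

View pics/s12.png

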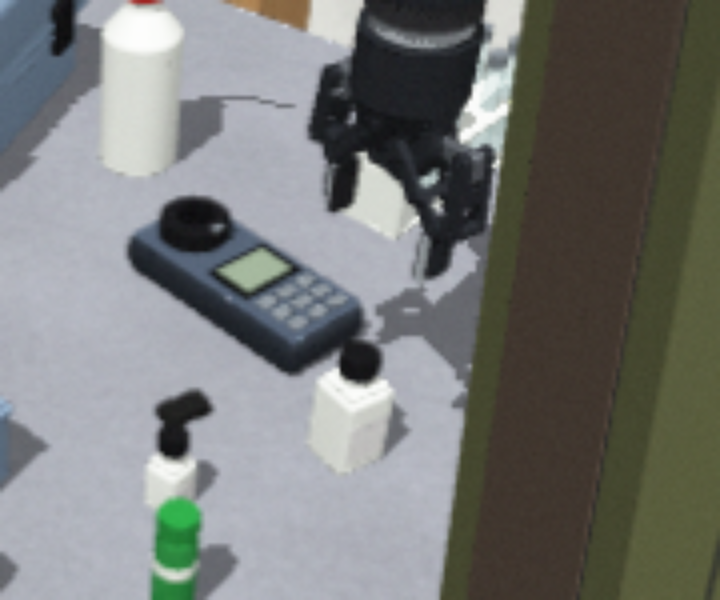

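```bash
python3 - <<'E'
from h import *
import pickle
S=pickle.load(open("S0.pkl","rb"));T=S["top"]
for p in((422,214),(430,219),(448,220),(432,155),(458,155)): print(p,onz(T,p,.03).round(3))
E
```

```text
(422, 214) [ 0.44  -0.317  0.03 ]
(430, 219) [ 0.425 -0.341  0.03 ]
(448, 220) [ 0.423 -0.394  0.03 ]
(432, 155) [ 0.623 -0.355  0.03 ]
(458, 155) [ 0.625 -0.435  0.03 ]
```

>>> apply_moves(commands=[[[-0.001,-0.001,-0.03],0,-0.7],[[-0.001,-0.001,-0.065],0,-0.7],[[-0.001,-0.001,-0.095],0,-0.7],[[-0.001,-0.001,-0.12],0,-0.7],[[-0.001,-0.001,-0.137],0,-0.7],[[-0.001,-0.001,-0.147],0,-0.7],[[-0.001,-0.001,-0.147],0,-0.7],[[-0.001,-0.001,-0.147],0,-0.7]])

```text
time_s: 17.85
ee_pos: [0.3657, -0.2748, 0.2097]
orientation: [-2.016, 1.569, 2.357]
contact_force: [0.5, 0.7, -1.3]
width: 0.852
```

```bash
python3 - <<'E'
from h import *
from workcell import robot
st(robot)
s=robot.snapshot("side");cv2.imwrite("pics/s13.png",cv2.resize(s["frame"][100:220,340:480,::-1],None,fx=5,fy=5))
E
```

```text
t 17.85 ee [ 0.3657 -0.2748  0.2097] W -19.4 F [ 0.5  0.7 -1.3] w 0.852 q [-0.64  0.33 -0.62  0.63  0.    1.26]
```

View pics/s13.png

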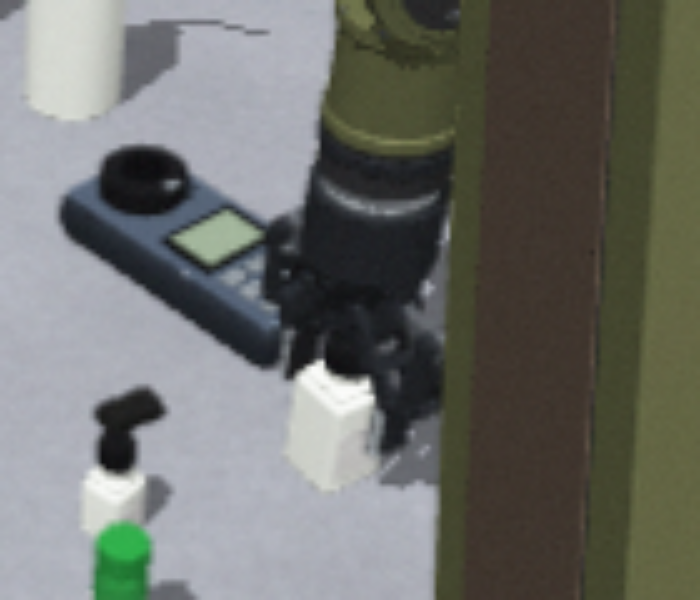

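>>> apply_moves(commands=[[[0,0,0],0,1],[[0,0,0],0,1],[[0,0,0],0,1],[[0,0,0],0,1],[[0,0,0],0,1],[[0,0,0],0,1],[[0,0,0],0,1],[[0,0,0],0,1]])

```text
time_s: 18.57
ee_pos: [0.3655, -0.2765, 0.2112]
orientation: [1.675, 1.569, -0.237]
contact_force: [0.4, 1.2, 6.9]
width: 0.488
```

>>> apply_moves(commands=[[[0,0,0.01],0,1],[[0,0,0.03],0,1],[[0,0,0.06],0,1],[[0,0,0.095],0,1],[[0,0,0.125],0,1],[[0,0,0.14],0,1],[[0,0,0.14],0,1]])

```text
time_s: 19.15
ee_pos: [0.3662, -0.2773, 0.354]
orientation: [1.259, 1.563, -0.654]
contact_force: [0.1, -0.1, -0.8]
width: 0.485
```

```bash
python3 - <<'E'
from h import *
from workcell import robot
st(robot)
s=robot.snapshot("side");cv2.imwrite("pics/s14.png",cv2.resize(s["frame"][60:220,320:500,::-1],None,fx=4,fy=4)[:600])
E
```

```text
t 19.15 ee [ 0.3662 -0.2773  0.354 ] W -19.6 F [ 0.1 -0.1 -0.8] w 0.485 q [-0.65  0.17 -0.39  1.   -0.    1.26]
```

View pics/s14.png

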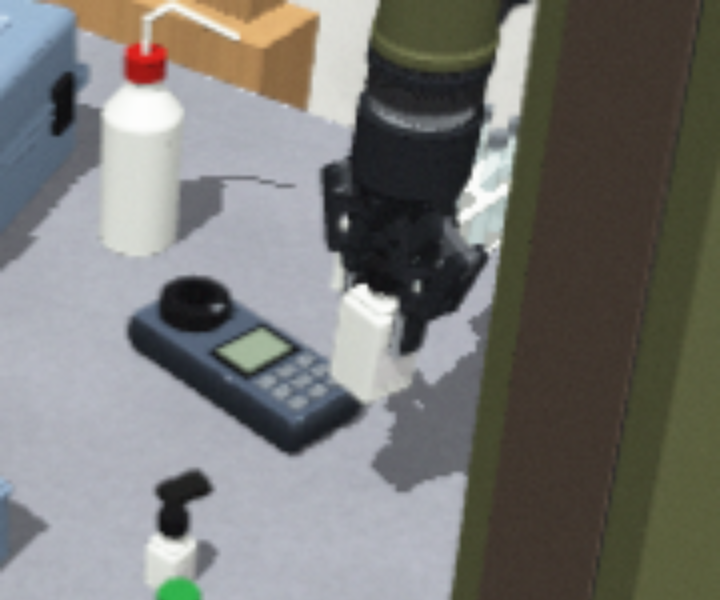

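>>> apply_moves(commands=[[[0.2345,0.228,0],17.5,1],[[0.2345,0.228,0],17.5,1],[[0.2345,0.228,0],17.5,1],[[0.2345,0.228,0],17.5,1],[[0.2345,0.228,0],17.5,1],[[0.2345,0.228,0],17.5,1],[[0.2345,0.228,0],17.5,1],[[0.2345,0.228,0],17.5,1]])

```text
time_s: 19.87
ee_pos: [0.6006, -0.0461, 0.3475]
orientation: [-1.718, 1.567, 2.959]
contact_force: [-0.0, -0.7, -1.0]
width: 0.488
```

>>> apply_moves(commands=[[[0,0,0],0,1],[[0,0,0],0,1]])

```text
time_s: 20.03
ee_pos: [0.6002, -0.0467, 0.3473]
orientation: [-1.553, 1.567, 3.126]
contact_force: [-0.7, 0.0, -1.9]
width: 0.483
```

```bash
python3 - <<'E'
from h import *
from workcell import robot
st(robot)
s=robot.snapshot("side");cv2.imwrite("pics/s15.png",cv2.resize(s["frame"][80:240,190:360,::-1],None,fx=3.6,fy=3.6))
E
```

```text
t 20.03 ee [ 0.6002 -0.0467  0.3473] W -1.9 F [-0.7  0.  -1.9] w 0.483 q [-0.08  0.42 -0.05  1.1  -0.    1.53]
```

View pics/s15.png

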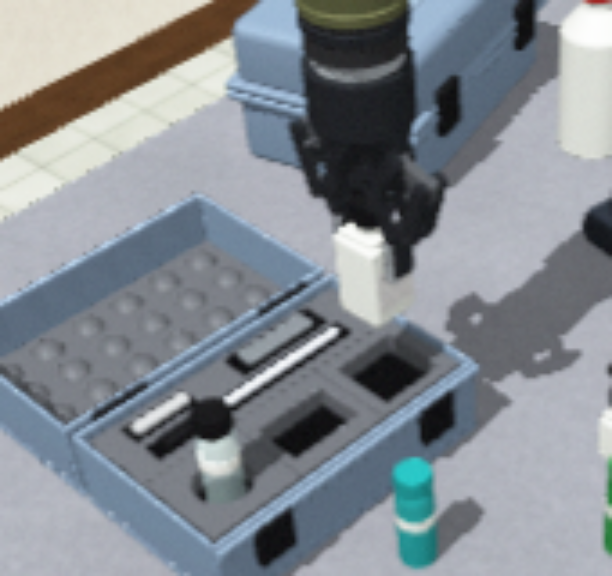

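>>> apply_moves(commands=[[[0,-0.002,-0.025],0,1],[[0,-0.002,-0.045],0,1],[[0,-0.002,-0.058],0,1],[[0,-0.002,-0.068],0,1],[[0,-0.002,-0.074],0,1],[[0,-0.002,-0.078],0,1],[[0,-0.002,-0.08],0,1],[[0,-0.002,-0.08],0,1]])

```text
time_s: 20.75
ee_pos: [0.5996, -0.0506, 0.2703]
orientation: [1.394, 1.57, -0.213]
contact_force: [-0.2, -0.6, -1.5]
width: 0.482
```

>>> apply_moves(commands=[[[0,0,-0.001],0,1],[[0,0,-0.002],0,1],[[0,0,-0.002],0,1]])

```text
time_s: 21.0
ee_pos: [0.5999, -0.0503, 0.2686]
orientation: [1.511, 1.57, -0.096]
contact_force: [0.8, 1.1, -2.4]
width: 0.489
```

>>> apply_moves(commands=[[[0,0,-0.001],0,1],[[0,0,-0.001],0,1],[[0,0,-0.001],0,1]])

```text
time_s: 21.25
ee_pos: [0.5997, -0.0502, 0.2673]
orientation: [1.841, 1.571, 0.234]
contact_force: [-0.7, 0.6, -1.2]
width: 0.485
```

>>> apply_moves(commands=[[[0,0,-0.001],0,1],[[0,0,-0.001],0,1],[[0,0,-0.001],0,1]])

```text
time_s: 21.5
ee_pos: [0.5996, -0.0503, 0.2661]
orientation: [-1.693, 1.571, 2.983]
contact_force: [-0.5, 1.0, -0.8]
width: 0.487
```

>>> apply_moves(commands=[[[0,0,-0.001],0,1],[[0,0,-0.002],0,1],[[0,0,-0.002],0,1]])

```text
time_s: 21.75
ee_pos: [0.5995, -0.0503, 0.2639]
orientation: [-1.638, 1.57, 3.038]
contact_force: [-0.2, -0.7, -2.1]
width: 0.486
```

>>> apply_moves(commands=[[[0,0,-0.001],0,1],[[0,0,-0.0015],0,1],[[0,0,-0.0015],0,1]])

```text
time_s: 22.0
ee_pos: [0.5996, -0.0503, 0.2625]
orientation: [-1.666, 1.571, 3.01]
contact_force: [-0.2, 0.1, -1.5]
width: 0.486
```

>>> apply_moves(commands=[[[0,0,-0.001],0,1],[[0,0,-0.001],0,1],[[0,0,-0.001],0,1]])

```text
time_s: 22.25
ee_pos: [0.5996, -0.0503, 0.2623]
orientation: [1.529, 1.57, -0.078]
contact_force: [-1.7, -0.0, 3.1]
width: 0.487
```

>>> apply_moves(commands=[[[0,0,-0.001],0,1],[[0,0,-0.001],0,1],[[0,0,-0.001],0,1]])

```text
time_s: 22.5
ee_pos: [0.5995, -0.0503, 0.2622]
orientation: [1.538, 1.57, -0.068]
contact_force: [-4.1, -0.1, 9.4]
width: 0.487
```

Seated: contact came at 0.262 as predicted. Releasing.

>>> apply_moves(commands=[[[0,0,0.001],0,1],[[0,0,0.001],0,0.5],[[0,0,0.001],0,-0.1],[[0,0,0.001],0,-0.4],[[0,0,0.001],0,-0.7],[[0,0,0.001],0,-0.7],[[0,0,0.003],0,-0.7],[[0,0,0.003],0,-0.7]])

```text
time_s: 23.17
ee_pos: [0.5998, -0.0503, 0.2639]
orientation: [1.554, 1.57, -0.053]
contact_force: [-0.6, 0.2, 0.3]
width: 0.852
```

>>> apply_moves(commands=[[[0,0,0.02],0,-0.7],[[0,0,0.05],0,-0.7],[[0,0,0.085],0,-0.7],[[0,0,0.1],0,-0.7],[[0,0,0.1],0,-0.7]])

```text
time_s: 23.58
ee_pos: [0.6012, -0.0504, 0.3686]
orientation: [1.523, 1.562, -0.083]
contact_force: [0.5, 0.3, -0.2]
width: 0.848
```

```bash
python3 - <<'E'
from h import *
from workcell import robot
st(robot)
s=robot.snapshot("side");cv2.imwrite("pics/s16.png",cv2.resize(s["frame"][110:330,190:400,::-1],None,fx=2.7,fy=2.7))
E
```

```text
t 23.58 ee [ 0.6012 -0.0504  0.3686] W -2.1 F [ 0.5  0.3 -0.2] w 0.848 q [-0.08  0.41 -0.02  1.14  0.    1.52]
```

View pics/s16.png

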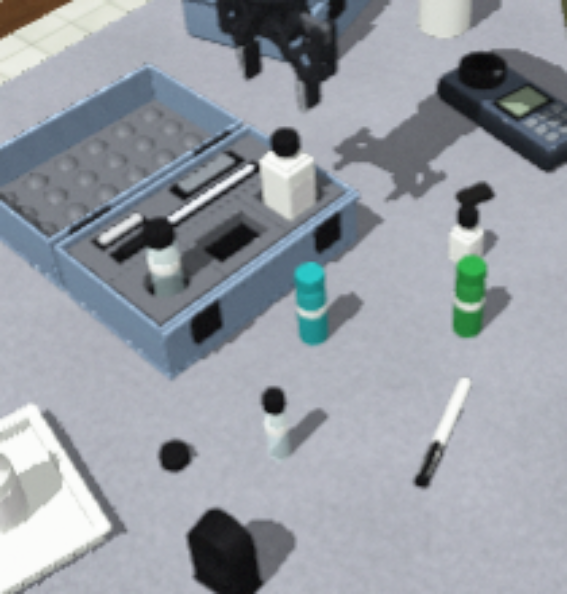

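>>> apply_moves(commands=[[[-0.235,0.337,0],96.5,-0.7],[[-0.235,0.337,0],96.5,-0.7],[[-0.235,0.337,0],96.5,-0.7],[[-0.235,0.337,0],96.5,-0.7],[[-0.235,0.337,0],96.5,-0.7],[[-0.235,0.337,0],96.5,-0.7],[[-0.235,0.337,0],96.5,-0.7],[[-0.235,0.337,0],96.5,-0.7]])

```text
time_s: 24.3
ee_pos: [0.4069, 0.224, 0.3622]
orientation: [-2.069, 1.568, -2.67]
contact_force: [0.1, 0.4, -0.1]
width: 0.85
```

```bash
python3 - <<'E'
from h import *
from workcell import robot
st(robot)
E
```

```text
t 24.3 ee [0.4069 0.224  0.3622] W 55.6 F [ 0.1  0.4 -0.1] w 0.85 q [ 0.5   0.18 -0.36  1.03  0.    1.1 ]
```

>>> apply_moves(commands=[[[-0.0425,0.063,0],39,-0.7],[[-0.0425,0.063,0],39,-0.7],[[-0.0425,0.063,0],39,-0.7],[[-0.0425,0.063,0],39,-0.7],[[-0.0425,0.063,0],39,-0.7],[[-0.0425,0.063,0],39,-0.7],[[-0.0425,0.063,0],39,-0.7],[[-0.0425,0.063,0],39,-0.7]])

```text
time_s: 24.97
ee_pos: [0.366, 0.2858, 0.3625]
orientation: [-2.547, 1.568, -2.474]
contact_force: [-0.4, 0.6, -0.1]
width: 0.847
```

```bash
python3 - <<'E'
from h import *
from workcell import robot
st(robot)
s=robot.snapshot("side");cv2.imwrite("pics/s17.png",cv2.resize(s["frame"][200:370,200:350,::-1],None,fx=3.5,fy=3.5))
E
```

```text
t 24.97 ee [0.366  0.2858 0.3625] W 94.1 F [-0.4  0.6 -0.1] w 0.847 q [ 0.66  0.18 -0.36  1.04 -0.    0.59]
```

View pics/s17.png

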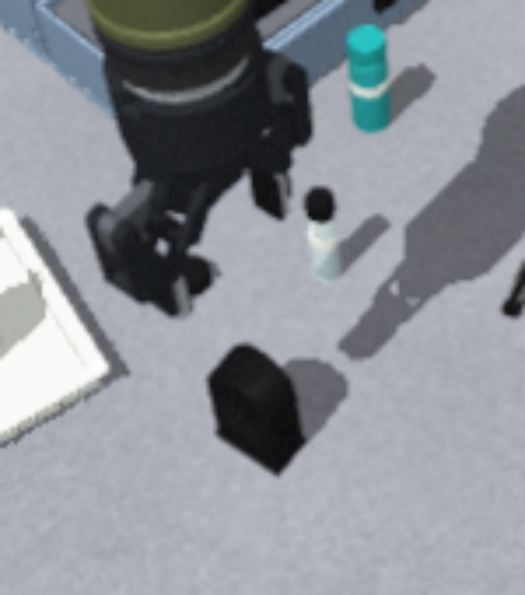

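Descend to TCP z ≈ 0.203.

>>> apply_moves(commands=[[[-0.001,0.001,-0.03],0,-0.7],[[-0.001,0.001,-0.065],0,-0.7],[[-0.001,0.001,-0.1],0,-0.7],[[-0.001,0.001,-0.13],0,-0.7],[[-0.001,0.001,-0.15],0,-0.7],[[-0.001,0.001,-0.159],0,-0.7],[[-0.001,0.001,-0.159],0,-0.7],[[-0.001,0.001,-0.159],0,-0.7]])

```text
time_s: 25.68
ee_pos: [0.3657, 0.2871, 0.2048]
orientation: [-2.534, 1.57, -2.461]
contact_force: [0.4, -0.5, 0.6]
width: 0.852
```

```bash
python3 - <<'E'
from h import *
from workcell import robot
st(robot)
s=robot.snapshot("side");cv2.imwrite("pics/s18.png",cv2.resize(s["frame"][220:370,200:350,::-1],None,fx=4,fy=4))
E
```

```text
t 25.68 ee [0.3657 0.2871 0.2048] W 94.2 F [ 0.4 -0.5  0.6] w 0.852 q [ 0.67  0.35 -0.61  0.62 -0.    0.59]
```

View pics/s18.png

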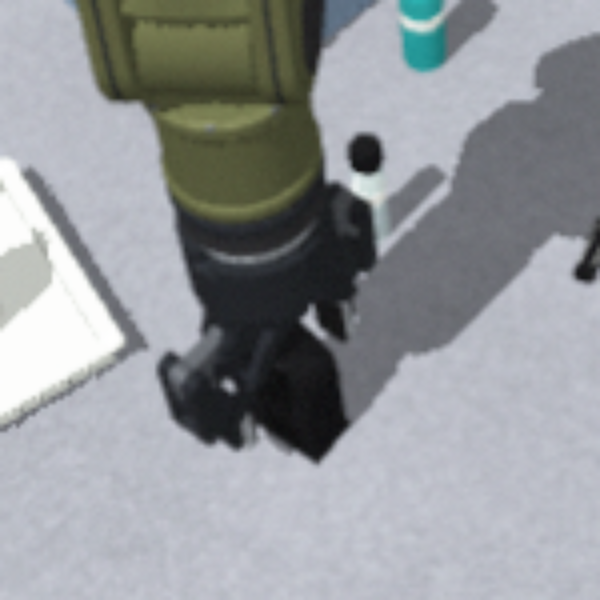

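>>> apply_moves(commands=[[[0,0,-0.001],0,1],[[0,0,-0.001],0,1],[[0,0,-0.001],0,1],[[0,0,-0.001],0,1],[[0,0,-0.001],0,1],[[0,0,-0.001],0,1],[[0,0,-0.001],0,1],[[0,0,-0.001],0,1]])

```text
time_s: 26.4
ee_pos: [0.3659, 0.2874, 0.2046]
orientation: [0.543, 1.569, 0.616]
contact_force: [0.3, 0.0, 6.1]
width: 0.323
```

>>> apply_moves(commands=[[[0,0,0],0,1],[[0,0,0],0,1],[[0,0,0],0,1]])

```text
time_s: 26.65
ee_pos: [0.3659, 0.2874, 0.2046]
orientation: [0.552, 1.569, 0.626]
contact_force: [-0.0, -0.5, 6.0]
width: 0.327
```

>>> apply_moves(commands=[[[0,0,0.01],0,1],[[0,0,0.03],0,1],[[0,0,0.06],0,1],[[0,0,0.095],0,1],[[0,0,0.13],0,1],[[0,0,0.15],0,1],[[0,0,0.15],0,1]])

```text
time_s: 27.23
ee_pos: [0.3668, 0.2882, 0.3584]
orientation: [0.598, 1.562, 0.671]
contact_force: [0.8, 0.1, -0.9]
width: 0.33
```

```bash
python3 - <<'E'
from h import *
from workcell import robot
st(robot)
s=robot.snapshot("side");cv2.imwrite("pics/s19.png",cv2.resize(s["frame"][180:370,170:350,::-1],None,fx=3.1,fy=3.1))
E
```

```text
t 27.23 ee [0.3668 0.2882 0.3584] W 94.2 F [ 0.8  0.1 -0.9] w 0.33 q [ 0.67  0.18 -0.37  1.01  0.    0.59]
```

View pics/s19.png

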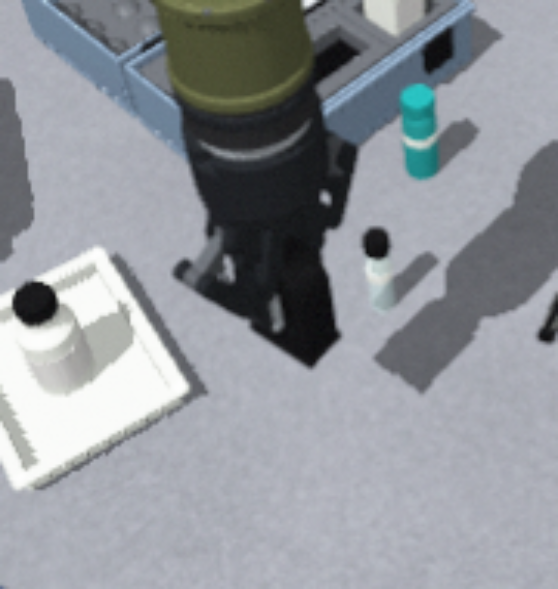

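>>> apply_moves(commands=[[[0.134,-0.252,0.02],-96,1],[[0.134,-0.252,0.02],-96,1],[[0.134,-0.252,0.02],-96,1],[[0.134,-0.252,0.02],-96,1],[[0.134,-0.252,0.02],-96,1],[[0.134,-0.252,0.02],-96,1],[[0.134,-0.252,0.02],-96,1],[[0.134,-0.252,0.02],-96,1]])

```text
time_s: 27.95
ee_pos: [0.5018, 0.0302, 0.3723]
orientation: [-0.462, 1.568, -1.401]
contact_force: [1.4, 0.6, -0.5]
width: 0.324
```

```bash
python3 - <<'E'
from h import *
from workcell import robot
st(robot)
E
```

```text
t 27.95 ee [0.5018 0.0302 0.3723] W 36.2 F [ 1.4  0.6 -0.5] w 0.324 q [ 0.06  0.24 -0.25  1.08 -0.    1.  ]
```

>>> apply_moves(commands=[[[0,0.005,0],-38,1],[[0,0.005,0],-38,1],[[0.03,0.005,0],-38,1],[[0.06,0.005,0],-38,1],[[0.09,0.005,0],-38,1],[[0.101,0.005,0],-38,1],[[0.101,0.005,0],-38,1],[[0.101,0.005,0],-38,1]])

```text
time_s: 28.62
ee_pos: [0.6002, 0.04, 0.3713]
orientation: [-1.495, 1.566, -3.083]
contact_force: [-0.9, 0.6, -1.1]
width: 0.32
```

```bash
python3 - <<'E'
from h import *
from workcell import robot
st(robot)
s=robot.snapshot("side");cv2.imwrite("pics/s20.png",cv2.resize(s["frame"][80:240,180:360,::-1],None,fx=3.6,fy=3.6))
E
```

```text
t 28.62 ee [0.6002 0.04   0.3713] W -1.0 F [-0.9  0.6 -1.1] w 0.32 q [ 0.07  0.41 -0.01  1.16  0.    1.66]
```

View pics/s20.png

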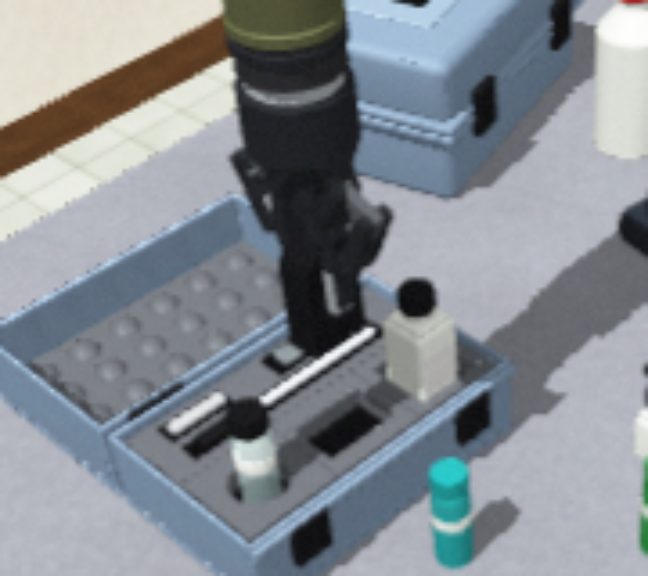

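>>> apply_moves(commands=[[[0.0025,-0.004,0],-1,1],[[0.0025,-0.004,-0.03],-1,1],[[0.0025,-0.004,-0.055],-1,1],[[0.0025,-0.004,-0.07],-1,1],[[0.0025,-0.004,-0.075],-1,1],[[0.0025,-0.004,-0.075],-1,1]])

```text
time_s: 29.17
ee_pos: [0.6015, 0.0359, 0.2974]
orientation: [-1.456, 1.567, -3.063]
contact_force: [0.1, 0.8, 0.2]
width: 0.329
```

```bash
python3 - <<'E'
from h import *
from workcell import robot
st(robot)
s=robot.snapshot("side");cv2.imwrite("pics/s21.png",cv2.resize(s["frame"][120:240,200:340,::-1],None,fx=5,fy=5))
E
```

```text
t 29.17 ee [0.6015 0.0359 0.2974] W -2.1 F [0.1 0.8 0.2] w 0.329 q [ 0.06  0.45 -0.13  0.99 -0.    1.67]
```

View pics/s21.png

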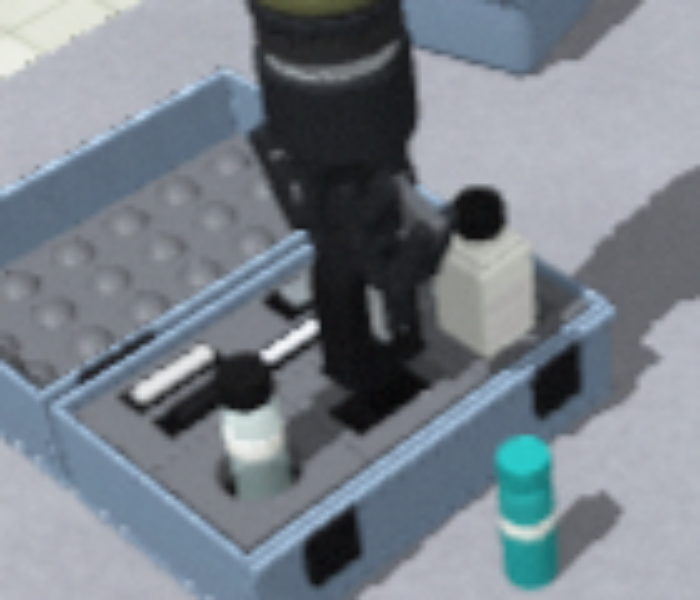

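>>> apply_moves(commands=[[[0.0015,0,-0.008],0,1],[[0.0015,0,-0.015],0,1],[[0.0015,0,-0.021],0,1],[[0.0015,0,-0.026],0,1],[[0.0015,0,-0.03],0,1],[[0.0015,0,-0.032],0,1],[[0.0015,0,-0.032],0,1]])

```text
time_s: 29.8
ee_pos: [0.6043, 0.0361, 0.266]
orientation: [-1.45, 1.57, -3.057]
contact_force: [-0.1, -0.3, -0.7]
width: 0.321
```

>>> apply_moves(commands=[[[0,0,-0.002],0,1],[[0,0,-0.003],0,1],[[0,0,-0.004],0,1],[[0,0,-0.004],0,1]])

```text
time_s: 30.13
ee_pos: [0.6045, 0.0361, 0.2626]
orientation: [2.463, 1.571, 0.856]
contact_force: [0.7, -0.0, -0.1]
width: 0.322
```

>>> apply_moves(commands=[[[0,0,-0.001],0,1],[[0,0,-0.002],0,1],[[0,0,-0.002],0,1]])

```text
time_s: 30.38
ee_pos: [0.6044, 0.0361, 0.2605]
orientation: [-1.517, 1.571, -3.124]
contact_force: [0.1, -0.2, -1.3]
width: 0.325
```

>>> apply_moves(commands=[[[0,0,-0.001],0,1],[[0,0,-0.001],0,1],[[0,0,-0.001],0,1]])

```text
time_s: 30.63
ee_pos: [0.6045, 0.0361, 0.2597]
orientation: [-1.867, 1.571, 2.81]
contact_force: [0.5, 0.3, -1.0]
width: 0.321
```

>>> apply_moves(commands=[[[0,0,-0.001],0,1],[[0,0,-0.002],0,1],[[0,0,-0.002],0,1]])

```text
time_s: 30.88
ee_pos: [0.6044, 0.0361, 0.2575]
orientation: [-1.402, 1.57, -3.009]
contact_force: [-0.2, 0.6, -0.8]
width: 0.325
```

>>> apply_moves(commands=[[[0,0,-0.001],0,1],[[0,0,-0.001],0,1],[[0,0,-0.001],0,1]])

```text
time_s: 31.13
ee_pos: [0.6044, 0.0361, 0.2566]
orientation: [-1.516, 1.571, -3.123]
contact_force: [-0.3, 0.6, -0.9]
width: 0.323
```

>>> apply_moves(commands=[[[0,0,-0.001],0,1],[[0,0,-0.001],0,1],[[0,0,-0.001],0,1]])

```text
time_s: 31.38
ee_pos: [0.6045, 0.0361, 0.2557]
orientation: [-1.562, 1.571, 3.114]
contact_force: [0.7, 0.2, -1.2]
width: 0.326
```

>>> apply_moves(commands=[[[0,0,-0.001],0,1],[[0,0,-0.001],0,1],[[0,0,-0.001],0,1]])

```text
time_s: 31.63
ee_pos: [0.6044, 0.0361, 0.2556]
orientation: [1.734, 1.57, 0.127]
contact_force: [-1.4, 0.4, 5.1]
width: 0.319
```

Contact at 0.2556 as predicted, so the shield is fully down. Releasing.

>>> apply_moves(commands=[[[0,0,0],0,0.6],[[0,0,0],0,0.2],[[0,0,0],0,-0.1],[[0,0,0],0,-0.4],[[0,0,0],0,-0.4],[[0,0,0],0,-0.4],[[0,0,0.002],0,-0.4],[[0,0,0.002],0,-0.4]])

```text
time_s: 32.3
ee_pos: [0.6046, 0.0361, 0.2569]
orientation: [1.635, 1.571, 0.028]
contact_force: [1.1, 0.4, 0.3]
width: 0.698
```

>>> apply_moves(commands=[[[0,0,0.02],0,-0.4],[[0,0,0.05],0,-0.4],[[0,0,0.085],0,-0.4],[[0,0,0.12],0,-0.4],[[0,0,0.15],0,-0.4],[[0,0,0.15],0,-0.4]])

```text
time_s: 32.8
ee_pos: [0.6061, 0.0362, 0.4141]
orientation: [1.667, 1.558, 0.06]
contact_force: [0.4, 0.3, 0.7]
width: 0.702
```

>>> apply_moves(commands=[[[-0.2,-0.24,0],0,-0.4],[[-0.2,-0.24,0],0,-0.4],[[-0.2,-0.24,0],0,-0.4],[[-0.2,-0.24,0],0,-0.4],[[-0.2,-0.24,0],0,-0.4],[[-0.2,-0.24,0],0,-0.4],[[-0.2,-0.24,0],0,-0.4],[[-0.2,-0.24,0],0,-0.4]])

```text
time_s: 33.47
ee_pos: [0.4015, -0.2059, 0.4065]
orientation: [-0.961, 1.569, -2.57]
contact_force: [0.0, 1.1, -0.7]
width: 0.699
```

```bash
python3 - <<'E'
from h import *
from workcell import robot
st(robot)
s=robot.snapshot("side");cv2.imwrite("pics/s22.png",cv2.resize(s["frame"][110:340,140:400,::-1],None,fx=2.6,fy=2.6))
T=robot.snapshot("top");cv2.imwrite("pics/t22.png",cv2.resize(T["frame"][100:270,150:440,::-1],None,fx=2.7,fy=2.7))
dk={n:(a["frame"].max(2)<50).astype(np.uint8) for n,a in(("top",T),("side",s))}
for nm,pt,ps in [("slim",(257,216),(292,258)),("smallb",(367,213),(364,188))]:
    ct,_,_=blob(dk["top"],pt,7);cs,_,_=blob(dk["side"],ps,7);print(nm,ct,cs,tri(T,ct,s,cs))
E
```

```text
t 33.47 ee [ 0.4015 -0.2059  0.4065] W -2.2 F [ 0.   1.1 -0.7] w 0.699 q [-0.47  0.13 -0.3   1.14 -0.    1.14]
slim [256.5        216.27272727] [291.         258.25454545] (array([0.41840186, 0.16650918, 0.07789166]), np.float64(0.0003922792447143743))
smallb [367.34482759 212.72413793] [363.89583333 186.17708333] (array([ 0.43346609, -0.14755772,  0.07778123]), np.float64(9.571096227085659e-05))
```

View pics/s22.png

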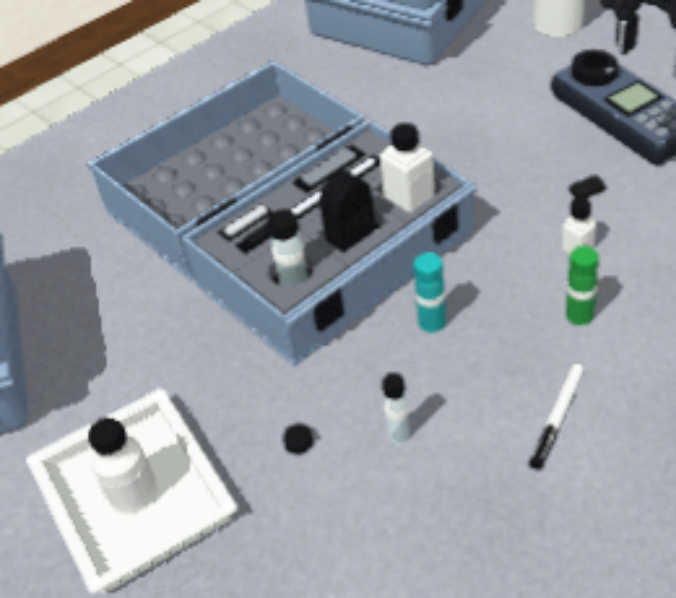

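View pics/t22.png

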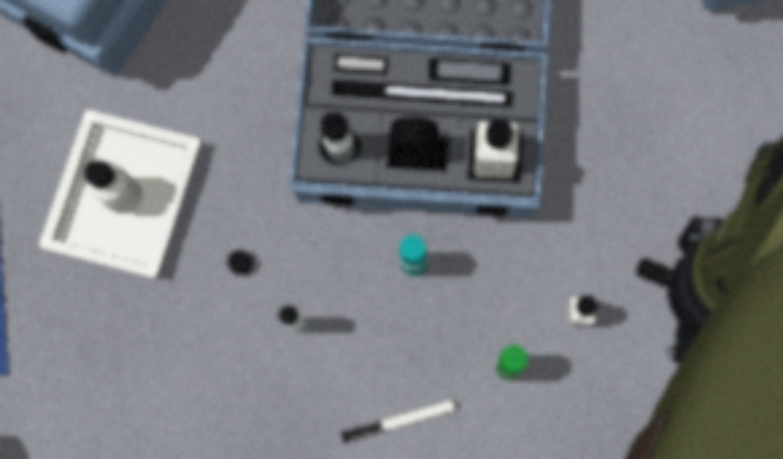

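>>> apply_moves(commands=[[[0,0,0],0,-0.4],[[0,0,0],0,-0.4],[[0,0,0],0,-0.4]])

```text
time_s: 33.82
ee_pos: [0.4053, -0.2032, 0.4066]
orientation: [2.394, 1.57, 0.789]
contact_force: [0.0, 0.4, -0.5]
width: 0.705
```

```bash
python3 - <<'E'
from workcell import robot
print(robot.finish_job())
E
```

```text
the job is handed in; nothing more can be done
None
```

The job is done and handed in at about 34 s of the 99 s allowed. In the order asked, the round bottle went from the square well to the white tray, then the wide clear cell into the round well, the large square bottle into the square well, and the light shield into the oblong well.

- **Seating:** I lowered each part in steps of about 1 mm until it touched, with contact forces under 15 N, and only then opened the fingers. All three packed parts touched bottom within about 1 mm of the same well-floor height, 0.051 m.
- **Final pictures:** In both camera views all four parts stand upright in their places. The green and turquoise vials look where they were.
- **Left alone:** The slim vial's measured position moved less than 1 mm and the small square bottle's about 1 mm, which is within measuring error.
- **Disagreements:**
    - The case's rotation came out between +0.3° and −3.7° depending on which edge I used. I took −2°, well inside the 8 mm clearance.
    - The small bottle's height triangulated about 15 mm too high because its black cap merges with the loose black piece behind it. That part was never handled.

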